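# Refit the extractor's filter and snap its retaining cap home

## Robot

A 6-joint arm with a two-finger parallel gripper is mounted at the origin on the work surface. World frame = base frame: x ahead of the robot, y to its left, z up, the work surface at z = 0. Lengths are in m, angles in rad, forces in N, time in s.
With the tool pointing down it reaches from about 0.35 to 0.775 m from the base axis. Payload 7.3 kg.
Tool frame: the origin (TCP) lies at the very end of the fingers, on their centre line; the grasp point (between the pads) lies 19 mm behind it; x points along the fingers, y is the direction in which the jaws open and shut, and the axes are right-handed (so a half turn about x gives the same grasp; the last joint's range is limited). The gripper opens to 92 mm and grips with 3 to 60 N. Pads are 19 mm wide; open, the fingers measure 130 mm over their backs; the gripper's body (75 mm by 190 mm) begins 47 mm behind the grasp point.
Start: joints at [-1.401, 0.342, 1.524, -0, 1.275, -0.146], TCP at [0.163, -0.499, 0.191] pointing down, gripper open.
Joint ranges: [-2.53, 2.53], [-0.77, 2.02], [0.04, 2.7], [-1, 4.14], [0.28, 2.66], [-3.11, 3.11]. Speed limits (rad/s): [2.57, 2.57, 3.14, 3.14, 3.14, 3.14].

## Interface

Orientations are given as [roll, pitch, yaw] about the fixed x, y, z axes, in that order (R = Rz(yaw) Ry(pitch) Rx(roll)).
In Python, from cell import observe, vision, job gives the robot as it stands.
- The arm moves only by the tool send_rows, never from a script. Its argument "motion" is a list of rows, each an object with "hand": the opening, from -1 (shut) to 1 (fully open), so that 0 is half open; "slide": the shift along the tool's x, y, z in mm, a list of three; "spin": the turn about the tool's x in rad. In form: [{"hand": hand, "slide": [tx, ty, tz], "spin": spin}, ...]. A call has 1 to 8 rows; each row shifts and turns the pose as measured when the row begins, along the tool's axes as they then stand; what a row does not reach is not made up. A row lasts 1/10 s, in which the tool goes at most 50 mm and 8.59 degrees, less where a joint would pass 70% of its speed; a pose out of reach is approached as far as the arm can. A call with a gripper value outside its range is refused whole. The fingers move at their own pace and stop on an object; "grip_force" is the grip in N (left out, the last holds). Time passes only in rows, so rows that do not move let the fingers close. It gives the time, the measured TCP pose, the force and the opening at its end, in the units of the state.
- observe(): the state, without advancing time (a new reading comes with each control period).
- vision.read_camera(name): name is "scene" or "side" or "wrist"; returns a dict with "pixels" (400x640x3 uint8, blue, green, red), "range_z" (400x640 float32, m along the optical axis (not along the pixel's ray), 0 where there is no reading), "fx", "fy", "cx", "cy" (pixels), "distortion" ([k1, k2, p1, p2, k3] as OpenCV has them; the pictures are not rectified), "world_from_camera" (4x4, takes a point from camera to world coordinates); the wrist camera has in their place "T_tool_cam" (4x4, takes a point from camera to tool coordinates, whose origin is the TCP and whose axes are the tool frame's). Camera axes: x right, y down, z forward; pixel columns grow to the right and rows downward; lengths in m; the calibration is good to about 2 mm. A picture is of the moment at which its call begins: read the wrist's pose just before it.
- job.hand_in(): hands the job in, once; it reports no verdict.
Trained networks look in a picture, given as the dict that the camera call returned (one of the last four; its "shot" number tells which), for a name from the list of things; names that differ only in an ending like _2 or _b are one class to them, and where a whole thing is asked for, a point or a joint stands for the part that bears it (a point fixed in the world has none). Each returns a list of dicts, best first, with "conf" (0 to 1); they miss things now and then, are a little off and sometimes report something else, mostly with a low value. They report only what shows in the picture. A call takes as long as a camera call. They do not tell look-alikes from the thing itself.
- vision.search_frame(picture, thing): "uv" ([column, row] in pixels, amid what is visible of it).
- vision.cut_out(picture, thing): "mask" (400x640 bool, what is visible of it) and "uv" ([column, row] in pixels, amid what is visible of it).
The state is a dict: "time": time; "qpos": joint angles; "qvel": joint speeds; "joint_efforts": joint torques, N m; "tool_pos": TCP position; "tool_rot": TCP orientation; "contact_force": force on the tool from outside, world axes, zero at the start; "torque": the same for the moment, N m; "opening": finger opening in m.
Only numpy, scipy, OpenCV 4.12 (cv2) and the standard library are available. Lean on these libraries where they do the work, as an engineer would, in place of code of your own. Each camera call takes 0.05 s, during which the arm holds its last target.

## Task

Take the washed filter out of its draining stand and slide it all the way down into the slot of the steel extractor intake box. Then take the yellow snap cap from the red trivet, press it straight down onto the brass stud beside the slot until it clicks past the resistance, and keep pressing: finish with the gripper still pushing the clicked cap down firmly against its seal. Leave the steamer basket, the bamboo lid and the cup of chopsticks alone.

Things in the scene. Friction and masses are not known exactly. Their poses are not given: they have to be found in the camera images.
- intake: The extractor's intake box, brushed steel, fixed: 80 mm along its x, 228 mm along its y, 80 mm high, flat top. Origin at the centre of its underside, z up. Its y axis runs along the slot; the slot lies towards +y, the stud towards -y.
- slot (a point): Centre of the slot's mouth on the intake's top (80 mm above the ledge), axes as the intake's. The slot, outlined in black, is straight-sided, 13 mm wide along x, 156 mm long along y, 66 mm deep. The mouth has no bevel.
- stud (a point): Foot of the brass stud, on its axis, level with the intake's top (80 mm above the ledge), 100 mm from the slot's centre along the intake's -y. The stud is 18 mm thick; its tapered tip is 22 mm above this point. Sprung balls in it resist once the cap's underside is 18 mm above this point, with a peak of 10 to 12 N near 15 mm; then the force drops, and from 9 mm down it snaps in by itself.
- seal (a joint): Squeeze of the red silicone seal ring (39 mm across) round the stud's foot: 0 free, 0.0035 m at its hard stop. The clicked cap meets it with its underside 5 mm above stud; it resists with about 2.5 N per mm, 9 N at the stop.
- filter: Filter cassette, loose, about 140 g: flat panel 10 mm thick (x), 150 wide (y), 66 high (z), aluminium mesh in a frame of round 10 mm bar. A blue grip tab, 10 mm thick, 36 wide, stands on the middle of its top, up to 94 mm above the origin. Origin: middle of the lower edge. Either face to either side. Home, the origin is 66 mm below the slot's mouth; the cap's flange then reaches over its end.
- stand: White draining stand, fixed, base 70 x 174 mm, 6 mm thick; origin at the centre of its underside. The filter stands upright in it, lower edge on the base, its y along the stand's y, between posts 49 mm high with 12 mm between them, so it may lean a few degrees. Lift it straight up at least 60 mm to clear.
- trivet: Red hard silicone trivet, fixed, 170 mm across, 8 mm thick; origin at the centre of its underside. The cap stands on it. Stand and trivet may change sides, left or right of the intake.
- cap: Yellow snap cap, loose, about 45 g, upright: a flange 64 mm across, 5 mm thick at the bottom, and on it a round body 38 mm across, up to 28 mm above the origin. Origin at the centre of its underside, z up. Hole below 22 mm across. Grip the body with the fingertips just above the flange, which they can push on, or push on the top. It cannot go on fully unless the filter is home.
- basket: Stainless steamer basket, loose, 200 mm across, 75 mm high, beyond the intake on the left; origin at the centre of its underside. Not to be disturbed.
- bamboo_lid: Bamboo steamer lid, loose, 186 mm across, 66 mm high with its handle, beyond the intake on the right; origin at the centre of its underside. Not to be disturbed.
- chopstick_cup: Blue ceramic cup, loose, 80 mm across, 105 mm high, with steel chopsticks reaching 228 mm, at the right side; origin at the centre of its underside. Not to be disturbed.
Mind the look-alikes: they are no part of the job. Of the things that look like the filter, the middle-sized one is meant.

How it is judged:
On the way, in this order (a step that is already met when the one before it is completed fails the run):
1. the filter is fully home in the slot (z of filter in the frame of slot between -0.07 and -0.063 m and horizontal distance between filter and slot below 0.006 m and angle between the x axis of filter and the x axis of intake, either way round below 0.06 rad), for 0.2 s.
2. the cap has clicked onto the stud, over the filter's end (all of step 1 and horizontal distance between cap and stud below 0.004 m and z of cap in the frame of stud below 0.0065 m and angle between cap's own z axis and vertical below 0.12 rad), for 0.1 s.
At the end, for the whole second after the job is handed in: Filter home in the slot (within 3 mm of full depth, 6 mm of its middle, 0.06 rad); cap upright on the stud, within 4 mm of its axis, clicked, underside under 6.5 mm above the box top; fingers still push on the cap (over 2 N) and it bears on stud and seal with over 4 N (all of step 2 and contact force between cap and intake above 4 N and contact force between cap and the fingers above 2 N); the arm keeps its last pose, push and grip.
It fails at once if the steamer basket is moved more than 20 mm or tipped (distance of basket from where it was at the start of the episode above 0.02 m or angle between basket's own z axis and vertical above 0.25 rad).
It fails at once if the bamboo lid is moved more than 20 mm or tipped (distance of bamboo_lid from where it was at the start of the episode above 0.02 m or angle between bamboo_lid's own z axis and vertical above 0.25 rad).
It fails at once if the cup of chopsticks is moved more than 20 mm or tipped (distance of chopstick_cup from where it was at the start of the episode above 0.02 m or angle between chopstick_cup's own z axis and vertical above 0.25 rad).
It also fails if it takes over 61 s, if anything falls off the work surface, if the arm or the gripper's body presses on something with over 40 N, if the wrist force passes 120 N, or if a joint passes its speed limit or range.

## Working session

There is one attempt and no reset: what is moved stays moved. The work goes in short steps, Python scripts to look and compute and a tool call to move; the robot and the scene stay as the last step left them, time stands still between calls to the robot, and variables do not carry over. Pictures are saved under pics/ and viewed, and the job is handed in when it is done.

Besides the shell and the picture viewer there is one more tool, called after "Emit:" as name(argument=value, ...), one argument or row to a line, values as JSON. send_rows: Moves the arm, as the interface text tells. Its arguments: {"type":"object","properties":{"motion":{"type":"array","items":{"type":"object","properties":{"hand":{"type":"number"},"slide":{"type":"array","items":{"type":"number"}},"spin":{"type":"number"}}}},"grip_force":{"type":"number"}},"required":["motion"]}

```bash
ls -la; mkdir -p pics; cat > h.py <<'E'
import numpy as np, cv2
from cell import observe, vision, job
def save(p,name): cv2.imwrite('pics/'+name+'.png',p['pixels'])
def K(p): return np.array([[p['fx'],0,p['cx']],[0,p['fy'],p['cy']],[0,0,1.]])
def wfc(p,st=None):
    if 'world_from_camera' in p: return np.array(p['world_from_camera'])
    from scipy.spatial.transform import Rotation as R
    T=np.eye(4);T[:3,:3]=R.from_euler('xyz',st['tool_rot']).as_matrix();T[:3,3]=st['tool_pos']
    return T@np.array(p['T_tool_cam'])
def cloud(p,T):
    h,w=p['range_z'].shape
    u,v=np.meshgrid(np.arange(w),np.arange(h))
    n=cv2.undistortPoints(np.stack([u,v],-1).reshape(-1,1,2).astype(np.float64),K(p),np.array(p['distortion'])).reshape(h,w,2)
    z=p['range_z'];P=np.stack([n[...,0]*z,n[...,1]*z,z],-1)
    W=P@T[:3,:3].T+T[:3,3]
    W[z==0]=np.nan
    return W
def ray(p,T,uv,zw):
    n=cv2.undistortPoints(np.array(uv,float).reshape(-1,1,2),K(p),np.array(p['distortion'])).reshape(-1,2)
    d=np.c_[n,np.ones(len(n))]@T[:3,:3].T
    return T[:3,3]+d*((zw-T[2,3])/d[:,2])[:,None]
E
python3 - <<'E'
from h import *
s=observe();print(s)
for n in ['scene','side','wrist']:
    p=vision.read_camera(n);save(p,n+'0');np.savez('/tmp/'+n+'0.npz',**{k:v for k,v in p.items()})
    print(n,wfc(p,s).round(3).tolist(),p['fx'],p['distortion'])
    for t in ['filter','cap','intake','stand','trivet']:
        print(t,[(np.round(d['conf'],2),np.round(d['uv'])) for d in vision.search_frame(p,t)])
E
```

```text
total 12
drwxr-xr-x  3 agent agent 4096 Dec  7 06:22 .
drwxr-xr-x 23 root  root  4096 Dec  7 06:22 ..
drwxr-xr-x  2 agent agent 4096 Dec  7 06:22 pics
{'time': 0.0, 'qpos': array([-1.40101685e+00,  3.42720118e-01,  1.52503081e+00, -1.34024199e-05,
        1.27541600e+00, -1.45983429e-01]), 'qvel': array([ 0.0006249 ,  0.00046173,  0.00080371, -0.00030421,  0.0010244 ,
        0.00146548]), 'joint_efforts': array([-2.32031991e-03, -4.31238198e+01, -2.44221103e+01,  7.15794484e-02,
        5.61091723e-02, -1.27075969e-04]), 'tool_pos': array([ 0.1629781 , -0.49856094,  0.18984156]), 'tool_rot': array([-1.70863912,  1.56922201,  1.74872035]), 'contact_force': array([0.26144174, 0.12440431, 0.09047674]), 'torque': array([-0.00704118,  0.00994519, -0.03959064]), 'opening': 0.09159477872109202}
scene [[0.139, 0.798, -0.587, 1.424], [0.99, -0.107, 0.09, -0.248], [0.009, -0.594, -0.805, 1.271], [0.0, 0.0, 0.0, 1.0]] 510.05972245217794 [-0.02325679  0.          0.          0.          0.        ]
filter [(np.float64(0.92), array([372., 142.])), (np.float64(0.75), array([446., 158.])), (np.flo
[... 590 characters left out ...]
         0.          0.          0.        ]
filter [(np.float64(0.89), array([261., 179.])), (np.float64(0.65), array([292., 145.])), (np.float64(0.43), array([264., 149.]))]
cap [(np.float64(0.77), array([304., 244.]))]
intake [(np.float64(0.94), array([330., 200.]))]
stand [(np.float64(0.89), array([293., 156.]))]
trivet [(np.float64(0.9), array([295., 257.])), (np.float64(0.51), array([368., 151.])), (np.float64(0.24), array([393., 236.]))]
wrist [[0.31, -0.913, -0.265, 0.234], [-0.951, -0.298, -0.085, -0.477], [-0.001, 0.278, -0.961, 0.383], [0.0, 0.0, 0.0, 1.0]] 327.7549885973135 [-0.02329884  0.          0.          0.          0.        ]
filter []
cap []
intake []
stand []
trivet []
```

View pics/scene0.png

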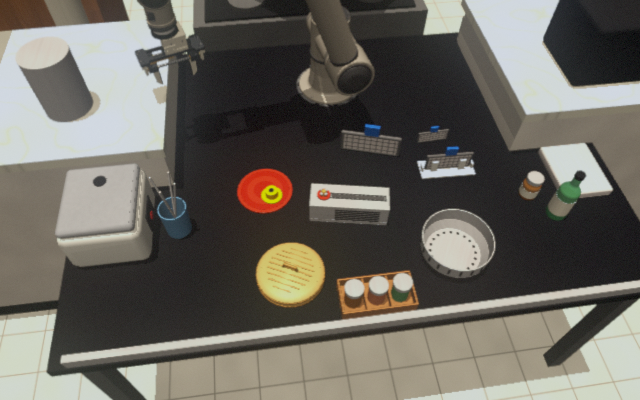

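View pics/side0.png

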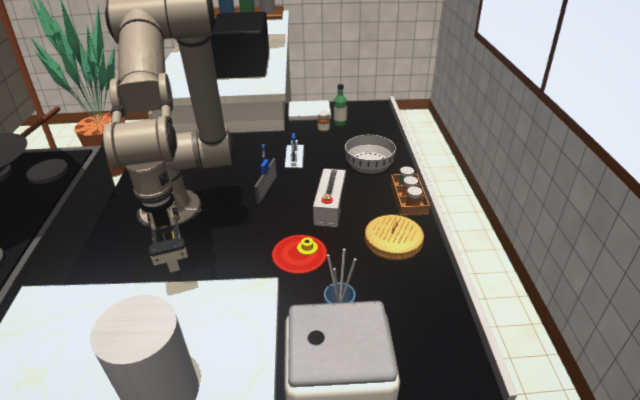

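```bash
python3 - <<'E'
import cv2
a=cv2.imread('pics/scene0.png');cv2.imwrite('pics/scene0c.png',cv2.resize(a[90:290,220:500],None,fx=2.8,fy=2.8,interpolation=cv2.INTER_CUBIC))
a=cv2.imread('pics/side0.png');cv2.imwrite('pics/side0c.png',cv2.resize(a[100:300,200:460],None,fx=3,fy=3,interpolation=cv2.INTER_CUBIC))
E
```

```text
(no output)
```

View pics/scene0c.png

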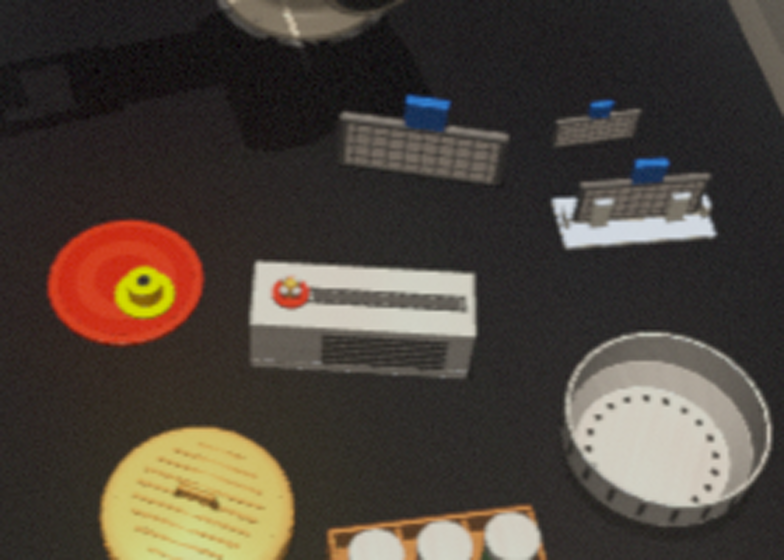

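View pics/side0c.png

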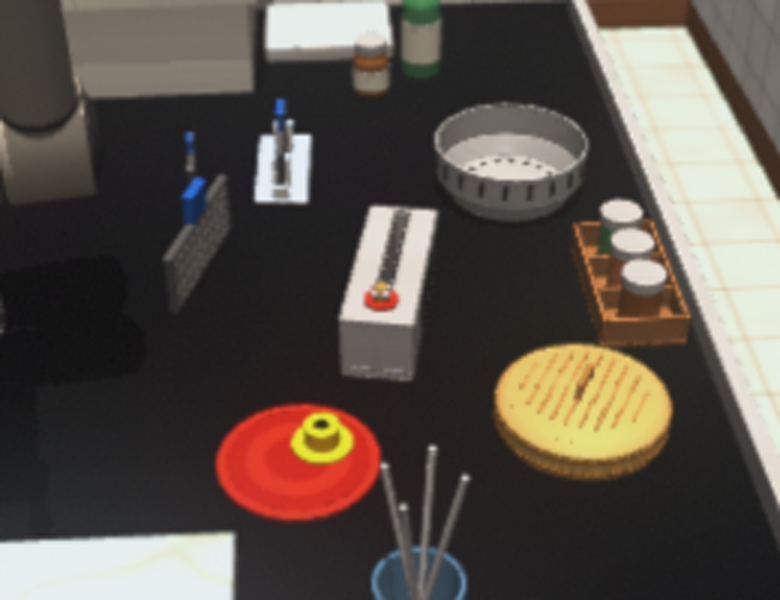

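The scene shows the target filter in the white stand at scene (446,160). The larger decoy is at (372,142) and the smaller one at (433,135). The cap is at (271,194), the stud at (324,195), and the slot runs from (331,196) to (386,199). Next I'll measure these.

```bash
python3 - <<'E'
from h import *
for n in ['scene','side']:
    p=dict(np.load(f'/tmp/{n}0.npz'));p={k:(v if v.ndim else v.item()) for k,v in p.items()}
    T=wfc(p);W=cloud(p,T)
    hsv=cv2.cvtColor(p['pixels'],cv2.COLOR_BGR2HSV)
    Z=W[...,2]
    roi=np.zeros(Z.shape,bool)
    if n=='scene': roi[90:290,220:500]=1
    else: roi[100:300,200:460]=1
    # intake top
    m=roi&(abs(Z-.08)<.006)
    k,l,st,c=cv2.connectedComponentsWithStats(m.astype(np.uint8))
    for i in range(1,k):
        if st[i,4]>150:
            w=W[l==i]; r=cv2.minAreaRect((w[:,:2]*1000).astype(np.float32)); print(n,'top comp',st[i,4],w.mean(0).round(4),r)
    # blue tabs
    m=roi&(hsv[...,0]>100)&(hsv[...,0]<125)&(hsv[...,1]>150)&(hsv[...,2]>80)&(Z>.02)
    k,l,st,c=cv2.connectedComponentsWithStats(m.astype(np.uint8))
    for i in range(1,k):
        if st[i,4]>15:
            w=W[l==i]; print('blue',c[i].round(),st[i,4],np.median(w,0).round(4),w.min(0).round(3),w.max(0).round(3))
    m=roi&(hsv[...,0]>24)&(hsv[...,0]<34)&(hsv[...,1]>200)
    k,l,st,c=cv2.connectedComponentsWithStats(m.astype(np.uint8))
    for i in range(1,k):
        if st[i,4]>80:
            w=W[l==i]; w=w[~np.isnan(w[:,0])];print('yellow',c[i].round(),st[i,4],np.median(w,0).round(4),w.min(0).round(3),w.max(0).round(3))
    m=roi&((hsv[...,0]<6)|(hsv[...,0]>174))&(hsv[...,1]>180)&(hsv[...,2]>80)
    k,l,st,c=cv2.connectedComponentsWithStats(m.astype(np.uint8))
    for i in range(1,k):
        if st[i,4]>15:
            w=W[l==i]; print('red',c[i].round(),st[i,4],np.nanmedian(w,0).round(4),np.nanmin(w,0).round(3),np.nanmax(w,0).round(3))
    # stand base white
    m=roi&(abs(Z-.006)<.006)&(hsv[...,1]<50)&(hsv[...,2]>150)
    k,l,st,c=cv2.connectedComponentsWithStats(m.astype(np.uint8))
    for i in range(1,k):
        if st[i,4]>80:
            w=W[l==i]; r=cv2.minAreaRect((w[:,:2]*1000).astype(np.float32)); print('white',c[i].round(),w.mean(0).round(4),r)
E
```

```text
scene top comp 194 [0.3506 0.0848 0.0804] ((348.86767578125, 85.23283386230469), (189.51861572265625, 19.98591423034668), 72.39508819580078)
scene top comp 1559 [ 0.5782 -0.0246  0.0786] ((576.314697265625, -24.9661865234375), (228.4669189453125, 86.78691101074219), 78.61727142333984)
scene top comp 234 [0.8619 0.0624 0.0776] ((860.4222412109375, 62.98149871826172), (45.024322509765625, 47.30337142944336), 77.84330749511719)
scene top comp 207 [8.593e-01 5.000e-04 7.770e-02] ((856.6116943359375, 1.529388427734375), (46.81276321411133, 39.587894439697266), 78.70050048828125)
scene top comp 164 [ 0.8548 -0.0627  0.0777] ((852.9930419921875, -62.356544494628906), (49.199371337890625, 30.76651382446289), 81.00485229492188)
blue [372. 130.] 148 [0.3505 0.0837 0.1096] [0.335 0.062 0.079] [0.361 0.109 0.125]
blue [434. 128.] 38 [0.3274 0.3015 0.0593] [0.319 0.289 0.042] [0.334 0.312 0.069]
blue [452. 150.] 84 [0.4525 0.3169 0.0913] [0.442 0.298 0.069] [0.46  0.336 0.103]
yellow [271. 194.] 225 [ 0.4971 -0.2501  0.0147] [ 0.465 -0.281  0.002] [ 0.523 -0.219  0.041]
red [263. 189.] 1515 [ 0.4
[... 665 characters left out ...]
765625), (237.3958740234375, 80.56816864013672), 78.53620910644531)
blue [293. 136.] 16 [0.4471 0.3134 0.0969] [0.443 0.295 0.071] [0.451 0.376 0.102]
blue [264. 165.] 49 [0.3422 0.0716 0.1186] [0.334 0.054 0.088] [0.355 0.108 0.124]
red [327. 200.] 23 [ 0.5582 -0.1107  0.0852] [ 0.542 -0.12   0.08 ] [ 0.573 -0.101  0.089]
red [297. 255.] 1362 [ 0.4492 -0.2878  0.0074] [ 0.377 -0.356 -0.005] [ 0.547 -0.173  0.015]
white [294. 156.] [0.4476 0.3096 0.0052] ((445.0938720703125, 313.74468994140625), (181.81243896484375, 72.1258773803711), 87.18376159667969)
white [370. 154.] [0.7591 0.3    0.0051] ((756.7520141601562, 297.8882751464844), (75.09597778320312, 148.2289581298828), 77.85126495361328)
```

```bash
cat >> h.py <<'E'
from scipy.spatial.transform import Rotation as Ro
def axes(s): return Ro.from_euler('xyz',s['tool_rot']).as_matrix()
def wrap(a): return (a+np.pi/2)%np.pi-np.pi/2
def plan(pos,jaw=None,s=None):
    """remaining shift in tool axes (mm) and spin so jaw (tool y) lies along angle jaw (world, mod pi)"""
    s=s or observe();R=axes(s);d=np.array(pos)-s['tool_pos']
    a=np.arctan2(R[1,1],R[0,1])
    out=dict(slide_mm=(R.T@d*1000).round(1),tcp=s['tool_pos'].round(4),jaw=round(float(a),4),xdown=R[:,0].round(4),j6=round(float(s['qpos'][5]),3),op=round(float(s['opening']),4),F=s['contact_force'].round(2),t=round(s['time'],2))
    if jaw is not None: out['spin']=round(float(-wrap(jaw-a)),4)  # tool x is down
    print(out); return out
E
python3 - <<'E'
from h import *
s=observe();print(axes(s).round(3));plan([.48,-.25,.25],0)
E
```

```text
[[ 0.     0.311 -0.951]
 [-0.    -0.951 -0.311]
 [-1.     0.    -0.   ]]
{'slide_mm': array([ -59.5, -138.3, -378.6]), 'tcp': array([ 0.1631, -0.499 ,  0.1905]), 'jaw': -1.255, 'xdown': array([ 0.e+00, -1.e-04, -1.e+00]), 'j6': -0.146, 'op': 0.092, 'F': array([0.4 , 0.03, 0.27]), 't': 0.9, 'spin': -1.255}
```

Emit:
send_rows(
  motion=[
    {"hand": 1, "slide": [-14, 0, 0], "spin": -0.149},
    {"hand": 1, "slide": [-14, 0, 0], "spin": -0.149},
    {"hand": 1, "slide": [-14, 0, 0], "spin": -0.149},
    {"hand": 1, "slide": [-14, 0, 0], "spin": -0.149},
    {"hand": 1, "slide": [-14, 0, 0], "spin": -0.149},
    {"hand": 1, "slide": [-14, 0, 0], "spin": -0.149},
    {"hand": 1, "slide": [-14, 0, 0], "spin": -0.149},
    {"hand": 1, "slide": [-14, 0, 0], "spin": -0.149},
  ],
)

```text
time: 1.7
tool_pos: [0.1628, -0.4976, 0.3045]
tool_rot: [-2.936, 1.565, 1.726]
contact_force: [-0.3, 0.4, -0.1]
opening: 0.0918
```

```bash
python3 - <<'E'
from h import *
s=observe();print(axes(s).round(3));plan([.47,-.33,.28],-.06)
E
```

```text
[[-0.001  0.999 -0.05 ]
 [ 0.005 -0.05  -0.999]
 [-1.    -0.001 -0.005]]
{'slide_mm': array([  25.1,  298.5, -182.6]), 'tcp': array([ 0.1628, -0.4976,  0.3045]), 'jaw': -0.0499, 'xdown': array([-8.0e-04,  5.4e-03, -1.0e+00]), 'j6': -1.351, 'op': 0.0918, 'F': array([-0.32,  0.43, -0.14]), 't': 1.7, 'spin': 0.0101}
```

Emit:
send_rows(
  motion=[
    {"hand": 1, "slide": [2, 40, -24], "spin": 0},
    {"hand": 1, "slide": [2, 40, -24], "spin": 0},
    {"hand": 1, "slide": [2, 40, -24], "spin": 0},
    {"hand": 1, "slide": [2, 40, -24], "spin": 0},
    {"hand": 1, "slide": [2, 40, -24], "spin": 0},
    {"hand": 1, "slide": [2, 40, -24], "spin": 0},
    {"hand": 1, "slide": [2, 40, -24], "spin": 0},
    {"hand": 1, "slide": [2, 40, -24], "spin": 0},
  ],
)

```text
time: 2.5
tool_pos: [0.4985, -0.3198, 0.2908]
tool_rot: [0.177, 1.568, -1.449]
contact_force: [0.0, -1.2, 0.7]
opening: 0.0919
```

```bash
python3 - <<'E'
from h import *
s=observe();plan([.53,-.13,.25],-.06)
p=vision.read_camera('wrist');save(p,'w1');np.savez('/tmp/w1.npz',**p,T=wfc(p,s))
E
```

```text
{'slide_mm': array([  40.3,   21. , -191.4]), 'tcp': array([ 0.4985, -0.3198,  0.2908]), 'jaw': -0.0554, 'xdown': array([ 3.0e-04, -2.7e-03, -1.0e+00]), 'j6': -0.643, 'op': 0.0919, 'F': array([ 0.03, -1.18,  0.74]), 't': 2.5, 'spin': 0.0046}
```

View pics/w1.png

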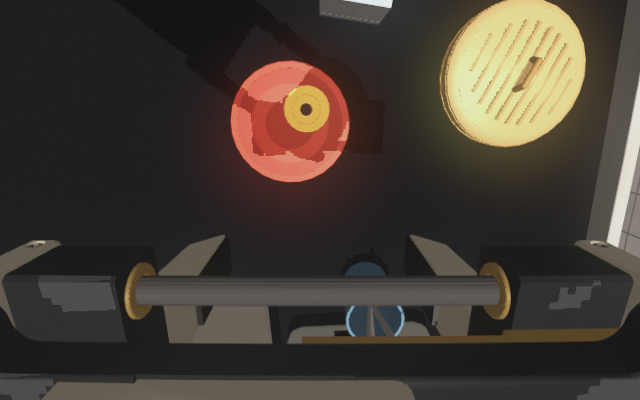

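The wrist view shows the cap on the trivet at (307,109), the lid at (513,72) and the intake's edge at the top, around (355,5).

```bash
cat >> h.py <<'E'
def load(n):
    p=dict(np.load(n));p={k:(v if v.ndim else v.item()) for k,v in p.items()};return p,p.get('T')
def cap(p,T,ztop=.036,zfl=.013):
    hsv=cv2.cvtColor(p['pixels'],cv2.COLOR_BGR2HSV)
    W=cloud(p,T)
    m=(hsv[...,0]>18)&(hsv[...,0]<36)&(hsv[...,1]>90)&(hsv[...,2]>90)
    return m,W
E
python3 - <<'E'
from h import *
p,T=load('/tmp/w1.npz')
m,W=cap(p,T)
m[:60]=0;m[160:]=0;m[:,:260]=0;m[:,350:]=0
k,l,st,c=cv2.connectedComponentsWithStats(m.astype(np.uint8));i=1+np.argmax(st[1:,4])
print(st[i],c[i])
cs,_=cv2.findContours((l==i).astype(np.uint8),0,cv2.CHAIN_APPROX_NONE)
e=cv2.fitEllipse(max(cs,key=len));print(e)
print('flange centre ray z=.013',ray(p,T,[e[0]],.013))
w=W[l==i];print('z',np.nanpercentile(w[:,2],[5,50,95]))
b=w[w[:,2]>np.nanpercentile(w[:,2],95)-.006]
print('top',len(b),b.mean(0),(b.min(0)+b.max(0))/2, b.max(0)-b.min(0))
a=p['pixels'][60:160,250:360];cv2.imwrite('pics/w1c.png',cv2.resize(a,None,fx=5,fy=5))
E
```

```text
[ 284   85   45   47 1534] [306.39504563 108.2535854 ]
((306.352294921875, 108.31480407714844), (43.81385040283203, 45.98408508300781), 169.0049285888672)
flange centre ray z=.013 [[ 0.48733145 -0.24956026  0.013     ]]
z [0.0103223  0.01220486 0.03546146]
top 549 [ 0.48766632 -0.25004949  0.03445995] [ 0.48747171 -0.24991874  0.03463012] [0.03739934 0.03728438 0.0054743 ]
```

View pics/w1c.png

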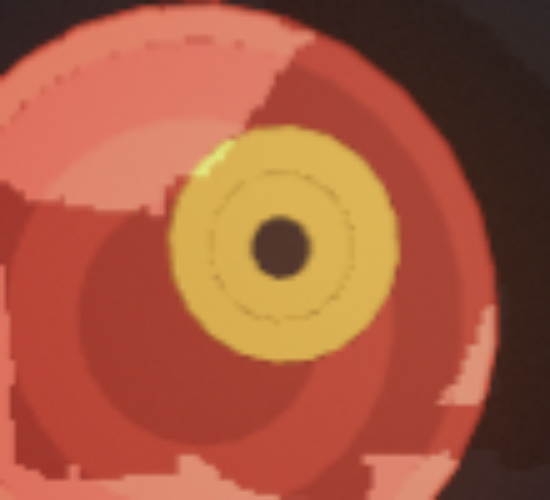

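Emit:
send_rows(
  motion=[
    {"hand": 1, "slide": [0, 8, -42], "spin": 0},
    {"hand": 1, "slide": [0, 8, -42], "spin": 0},
    {"hand": 1, "slide": [0, 8, -42], "spin": 0},
    {"hand": 1, "slide": [0, 8, -42], "spin": 0},
    {"hand": 1, "slide": [0, 0, -10], "spin": 0},
    {"hand": 1, "slide": [0, 0, 0], "spin": 0},
  ],
)

```text
time: 3.15
tool_pos: [0.5479, -0.131, 0.2869]
tool_rot: [3.077, 1.568, 1.46]
contact_force: [0.4, -1.1, 0.1]
opening: 0.092
```

```bash
python3 - <<'E'
from h import *
s=observe();plan([.45,.315,.25],-.06)
p=vision.read_camera('wrist');save(p,'w2');np.savez('/tmp/w2.npz',**p,T=wfc(p,s))
E
```

```text
{'slide_mm': array([  38.1, -118.2, -441. ]), 'tcp': array([ 0.5479, -0.131 ,  0.2869]), 'jaw': -0.0457, 'xdown': array([ 3.0e-04,  2.9e-03, -1.0e+00]), 'j6': -0.327, 'op': 0.092, 'F': array([ 0.37, -1.05,  0.05]), 't': 3.15, 'spin': 0.0143}
```

View pics/w2.png

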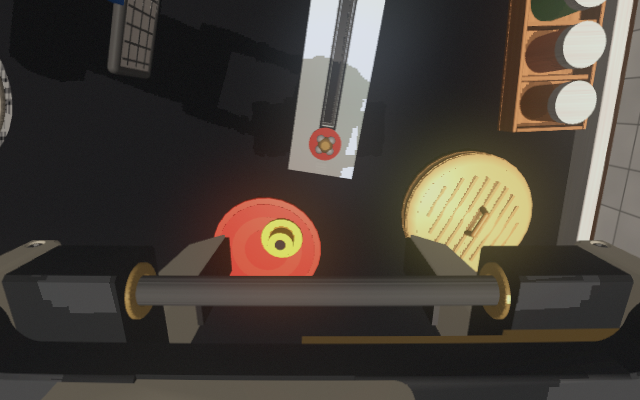

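This view has the stud and seal at (325,144) and the slot running up and out of frame. I'll move further along to get the whole slot in view.

Emit:
send_rows(
  motion=[
    {"hand": 1, "slide": [0, 0, -35], "spin": 0},
    {"hand": 1, "slide": [0, 0, -35], "spin": 0},
    {"hand": 1, "slide": [0, 0, -10], "spin": 0},
    {"hand": 1, "slide": [0, 0, 0], "spin": 0},
  ],
)

```text
time: 3.6
tool_pos: [0.5516, -0.057, 0.2865]
tool_rot: [-2.733, 1.57, 1.925]
contact_force: [-0.2, -0.2, 0.4]
opening: 0.0919
```

```bash
python3 - <<'E'
from h import *
s=observe();plan([.45,.315,.25],-.06)
p=vision.read_camera('wrist');save(p,'w3');np.savez('/tmp/w3.npz',**p,T=wfc(p,s))
E
```

```text
{'slide_mm': array([  36.6, -121.8, -365.9]), 'tcp': array([ 0.5516, -0.057 ,  0.2865]), 'jaw': -0.0548, 'xdown': array([-1.e-04,  3.e-04, -1.e+00]), 'j6': -0.187, 'op': 0.0919, 'F': array([-0.16, -0.21,  0.41]), 't': 3.6, 'spin': 0.0052}
```

View pics/w3.png

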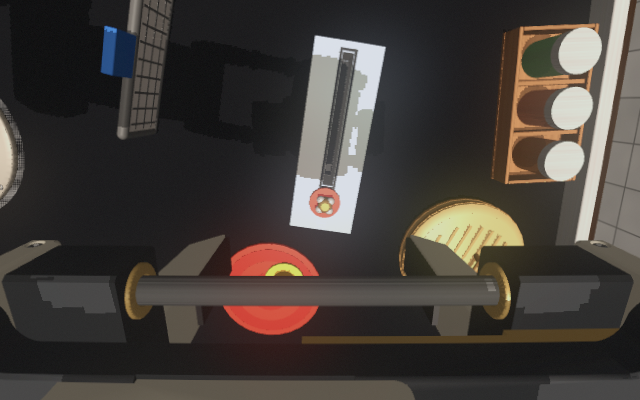

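Now the whole intake top shows, with corners near (315,37), (385,46), (351,233) and (290,225). I'll build a top-down orthophoto at z=0.08.

```bash
cat >> h.py <<'E'
def ortho(p,T,cx,cy,yaw,hx,hy,z,res=.0005):
    """image: columns = local y (from -hy), rows = local x (from -hx)"""
    xs=np.arange(-hx,hx,res);ys=np.arange(-hy,hy,res)
    X,Y=np.meshgrid(xs,ys,indexing='ij');c,s=np.cos(yaw),np.sin(yaw)
    P=np.stack([cx+c*X-s*Y,cy+s*X+c*Y,np.full_like(X,z)],-1).reshape(-1,3)
    Ti=np.linalg.inv(T);rv,_=cv2.Rodrigues(Ti[:3,:3])
    uv,_=cv2.projectPoints(P,rv,Ti[:3,3],K(p),np.array(p['distortion']))
    uv=uv.reshape(X.shape+(2,)).astype(np.float32)
    return cv2.remap(p['pixels'],uv[...,0],uv[...,1],cv2.INTER_LINEAR)
E
python3 - <<'E'
from h import *
p,T=load('/tmp/w3.npz')
o=ortho(p,T,.575,-.026,np.deg2rad(-11.4),.06,.14,.08);cv2.imwrite('pics/o3.png',cv2.resize(o,None,fx=1.42,fy=1.42))
W=cloud(p,T);m=abs(W[...,2]-.08)<.004
m[:, :280]=0;m[:,400:]=0;m[:30]=0;m[240:]=0
w=W[m];print(np.median(w[:,2]),cv2.minAreaRect((w[:,:2]*1000).astype(np.float32)))
p2,T2=load('/tmp/w2.npz')
for q,t in ((p,T),(p2,T2)):
    hsv=cv2.cvtColor(q['pixels'],cv2.COLOR_BGR2HSV);W=cloud(q,t)
    r=((hsv[...,0]<8)|(hsv[...,0]>172))&(hsv[...,1]>110)&(abs(W[...,2]-.083)<.008)
    k,l,st,c=cv2.connectedComponentsWithStats(r.astype(np.uint8));i=1+np.argmax(st[1:,4])
    cs,_=cv2.findContours((l==i).astype(np.uint8),0,cv2.CHAIN_APPROX_NONE);h=cv2.convexHull(max(cs,key=len))
    e=cv2.fitEllipse(h);w=W[l==i]
    print('seal',e,st[i],ray(q,t,[e[0]],.084),(w.min(0)+w.max(0))/2,w.max(0)-w.min(0))
E
```

```text
0.07860570833987224 ((573.5689086914062, -26.87830352783203), (228.3944091796875, 80.19501495361328), 78.35698699951172)
seal ((324.0509033203125, 201.99981689453125), (28.752548217773438, 29.20398712158203), 54.86057662963867) [310 188  29  29 385] [[ 0.55763757 -0.10004894  0.084     ]] [ 0.55748292 -0.10059088  0.083613  ] [0.03568761 0.03758655 0.00406935]
seal ((324.4322204589844, 143.37693786621094), (31.356870651245117, 32.482940673828125), 3.41372013092041) [309 128  32  32 496] [[ 0.55783962 -0.10051577  0.084     ]] [ 0.55780934 -0.10093804  0.08301154] [0.0374206  0.03727619 0.00585342]
```

View pics/o3.png

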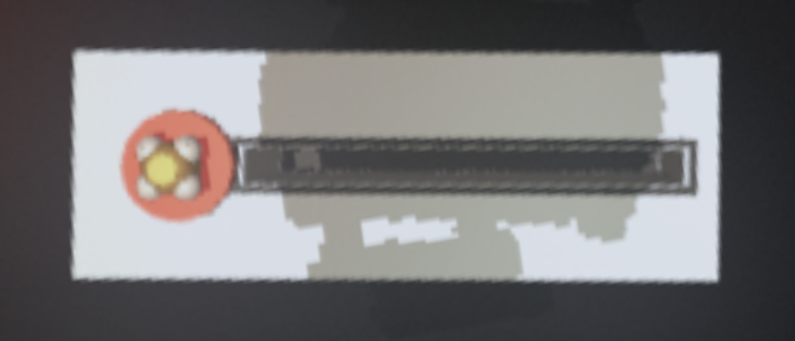

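The intake measures 228 x 80 mm as expected. Its yaw is about -0.2025, the slot is at about (0.578,-0.002) and the stud at about (0.558,-0.100). Next I'll look at the stand.

Emit:
send_rows(
  motion=[
    {"hand": 1, "slide": [2, -15, -41], "spin": 0},
    {"hand": 1, "slide": [2, -15, -41], "spin": 0},
    {"hand": 1, "slide": [2, -15, -41], "spin": 0},
    {"hand": 1, "slide": [2, -15, -41], "spin": 0},
    {"hand": 1, "slide": [2, -15, -41], "spin": 0},
    {"hand": 1, "slide": [2, -15, -41], "spin": 0},
    {"hand": 1, "slide": [0, 0, 0], "spin": 0},
  ],
)

```text
time: 4.35
tool_pos: [0.4791, 0.1866, 0.272]
tool_rot: [0.206, 1.566, -1.44]
contact_force: [0.2, -1.5, -0.5]
opening: 0.092
```

```bash
python3 - <<'E'
from h import *
s=observe();plan([.45,.315,.25],-.06)
p=vision.read_camera('wrist');save(p,'w4');np.savez('/tmp/w4.npz',**p,T=wfc(p,s))
E
```

```text
{'slide_mm': array([  21.4,  -38.7, -126. ]), 'tcp': array([0.4791, 0.1866, 0.272 ]), 'jaw': -0.0751, 'xdown': array([ 6.0e-04, -4.5e-03, -1.0e+00]), 'j6': 0.301, 'op': 0.092, 'F': array([ 0.21, -1.49, -0.53]), 't': 4.35, 'spin': -0.0151}
```

View pics/w4.png

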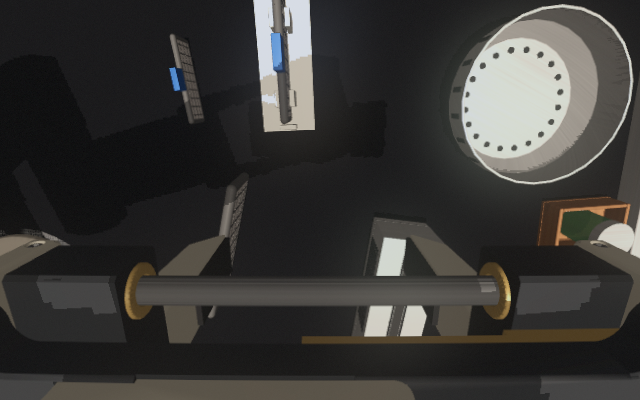

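The filter's tab is at (277,52) in the stand. I'll move 60 mm further to see all of it.

Emit:
send_rows(
  motion=[
    {"hand": 1, "slide": [0, -12, -30], "spin": 0},
    {"hand": 1, "slide": [0, -12, -30], "spin": 0},
    {"hand": 1, "slide": [0, 0, 0], "spin": 0},
  ],
)

```text
time: 4.7
tool_pos: [0.4643, 0.2412, 0.2715]
tool_rot: [0.376, 1.562, -1.279]
contact_force: [0.0, -1.2, -0.0]
opening: 0.092
```

```bash
python3 - <<'E'
from h import *
s=observe();plan([.45,.315,.25],-.06)
p=vision.read_camera('wrist');save(p,'w5');T=wfc(p,s);np.savez('/tmp/w5.npz',**p,T=T)
a=p['pixels'][0:280,160:420];cv2.imwrite('pics/w5c.png',cv2.resize(a,None,fx=2.1,fy=2.1))
W=cloud(p,T);hsv=cv2.cvtColor(p['pixels'],cv2.COLOR_BGR2HSV)
m=(hsv[...,0]>100)&(hsv[...,0]<125)&(hsv[...,1]>120)&(hsv[...,2]>60)
m[:,:230]=0;m[:,340:]=0;m[230:]=0
w=W[m];z=w[:,2];print(len(w),np.nanpercentile(z,[5,50,95]))
t=w[z>np.nanpercentile(z,95)-.005]
print('tabtop',len(t),t.mean(0),cv2.minAreaRect((t[:,:2]*1000).astype(np.float32)))
# frame top bar: z ~ .072
b=W[:250,230:340].reshape(-1,3);f=b[(b[:,2]>.062)&(b[:,2]<.080)]
print('bar',len(f),f.mean(0),cv2.minAreaRect((f[:,:2]*1000).astype(np.float32)))
f=f[abs(f[:,1]-.31)<.08];print(cv2.fitLine((f[:,:2]*1000).astype(np.float32),cv2.DIST_HUBER,0,.01,.01).ravel())
g=b[abs(b[:,2]-.006)<.004];print('base',cv2.minAreaRect((g[:,:2]*1000).astype(np.float32)))
E
```

```text
{'slide_mm': array([ 20.8, -20.5, -72.5]), 'tcp': array([0.4643, 0.2412, 0.2715]), 'jaw': -0.0846, 'xdown': array([ 0.0026, -0.0088, -1.    ]), 'j6': 0.424, 'op': 0.092, 'F': array([ 0.02, -1.16, -0.04]), 't': 4.7, 'spin': -0.0246}
289 [0.09735861 0.09857178 0.09977091]
tabtop 287 [0.44688451 0.31684605 0.09855335] ((446.8348083496094, 316.4438781738281), (34.43764877319336, 9.171853065490723), 87.75828552246094)
bar 941 [0.44033167 0.30670877 0.06977226] ((425.7813415527344, 257.8880615234375), (266.23480224609375, 52.3831901550293), 70.19930267333984)
[3.2258116e-02 9.9947959e-01 4.4734909e+02 3.2113501e+02]
base ((417.7384033203125, 267.0979919433594), (331.0765380859375, 134.3535614013672), 77.2380142211914)
```

View pics/w5c.png

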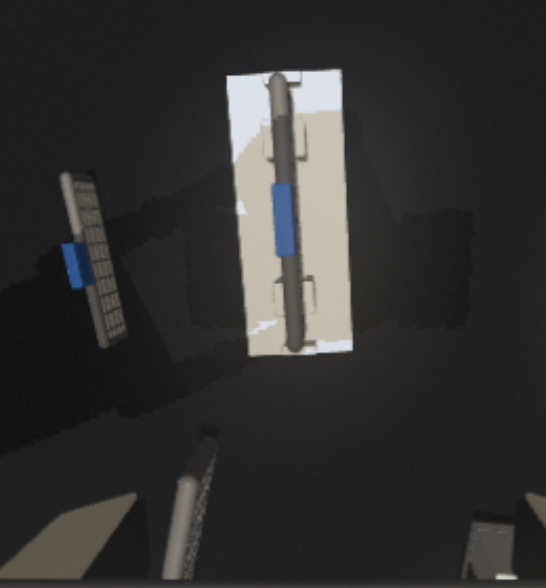

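The tab top is at (0.447,0.3165), z≈0.099 and 34x9 mm, so it matches. The jaw angle should be -0.035. I'll align first, then descend.

Emit:
send_rows(
  motion=[
    {"hand": 1, "slide": [10, -5, -25], "spin": -0.05},
    {"hand": 1, "slide": [10, -5, -25], "spin": 0},
    {"hand": 1, "slide": [10, -4, -22], "spin": 0},
    {"hand": 1, "slide": [0, 0, 0], "spin": 0},
  ],
)

```text
time: 5.15
tool_pos: [0.4615, 0.3042, 0.24]
tool_rot: [0.475, 1.556, -1.141]
contact_force: [0.3, -0.4, 0.8]
opening: 0.0916
```

```bash
python3 - <<'E'
from h import *
plan([.447,.3165,.075],-.035)
E
```

```text
{'slide_mm': array([164.7, -16.1, -13.9]), 'tcp': array([0.4615, 0.3042, 0.24  ]), 'jaw': -0.0449, 'xdown': array([ 0.0063, -0.0136, -0.9999]), 'j6': 0.501, 'op': 0.0916, 'F': array([ 0.29, -0.42,  0.81]), 't': 5.15, 'spin': -0.0099}
```

Emit:
send_rows(
  motion=[
    {"hand": 1, "slide": [25, -9, -8], "spin": -0.01},
    {"hand": 1, "slide": [30, -7, -6], "spin": 0},
    {"hand": 1, "slide": [25, 0, 0], "spin": 0},
    {"hand": 1, "slide": [0, 0, 0], "spin": 0},
  ],
)

```text
time: 5.55
tool_pos: [0.4531, 0.3092, 0.1594]
tool_rot: [0.671, 1.551, -0.942]
contact_force: [0.1, -0.6, 0.4]
opening: 0.0918
```

```bash
python3 - <<'E'
from h import *
s=observe();plan([.447,.3165,.075],-.035)
p=vision.read_camera('wrist');save(p,'w6');T=wfc(p,s);np.savez('/tmp/w6.npz',**p,T=T)
E
```

```text
{'slide_mm': array([84.2, -7.5, -8.3]), 'tcp': array([0.4531, 0.3092, 0.1594]), 'jaw': -0.0422, 'xdown': array([ 0.0116, -0.0159, -0.9998]), 'j6': 0.521, 'op': 0.0918, 'F': array([ 0.08, -0.59,  0.36]), 't': 5.55, 'spin': -0.0072}
```

View pics/w6.png

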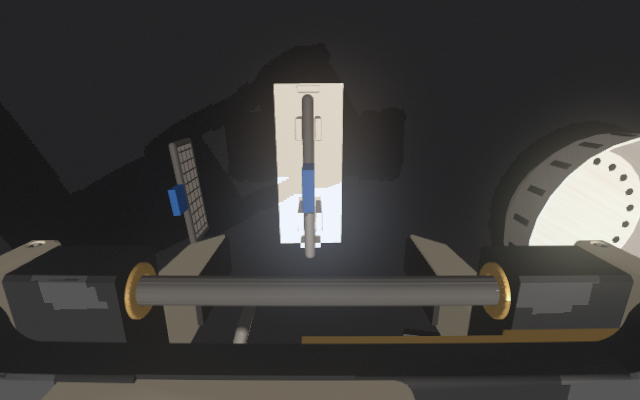

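```bash
python3 - <<'E'
from h import *
s=observe();print(s['qpos'].round(4),s['qvel'].round(4));s=plan([.447,.3165,.075],-.035)
p,T=load('/tmp/w6.npz')
W=cloud(p,T);hsv=cv2.cvtColor(p['pixels'],cv2.COLOR_BGR2HSV)
m=(hsv[...,0]>100)&(hsv[...,0]<125)&(hsv[...,1]>120)&(hsv[...,2]>60)
m[:,:260]=0;m[:,340:]=0;m[230:]=0
w=W[m];z=w[:,2];t=w[z>np.nanpercentile(z,95)-.006]
print('tabtop',len(t),t.mean(0),cv2.minAreaRect((t[:,:2]*1000).astype(np.float32)))
b=W[80:260,290:330].reshape(-1,3);f=b[(b[:,2]>.062)&(b[:,2]<.077)]
print(len(f),cv2.fitLine((f[:,:2]*1000).astype(np.float32),cv2.DIST_HUBER,0,.01,.01).ravel(),f.min(0),f.max(0))
g=b[b[:,2]<.02]; print(np.median(g,0))
E
```

```text
[ 0.4717  0.4093  1.5054 -0.0208  1.2207  0.5214] [ 0.0105 -0.0282 -0.0576  0.0065  0.0195  0.0105]
{'slide_mm': array([86.1, -8.8, -7.6]), 'tcp': array([0.4543, 0.3097, 0.1613]), 'jaw': -0.0425, 'xdown': array([ 0.0145, -0.0145, -0.9998]), 'j6': 0.521, 'op': 0.0915, 'F': array([ 0.79, -0.36,  0.76]), 't': 5.6, 'spin': -0.0075}
tabtop 0 [nan nan nan] ((0.0, 0.0), (0.0, 0.0), 0.0)
1275 [3.3575021e-02 9.9943620e-01 4.4720038e+02 3.2785880e+02] [0.43962551 0.24216648 0.06411113] [0.45388524 0.39137775 0.07657026]
[0.45258581 0.31516149 0.00446794]
  return np.nanmean(a, axis, out=out, keepdims=keepdims)
<stdin>:8: RuntimeWarning: Mean of empty slice.
  ret = um.true_divide(
```

Emit:
send_rows(
  motion=[
    {"hand": 1, "slide": [15, -7, -7], "spin": -0.008},
    {"hand": 1, "slide": [20, 0, 0], "spin": 0},
    {"hand": 1, "slide": [0, 0, 0], "spin": 0},
  ],
)

```text
time: 5.9
tool_pos: [0.4539, 0.3141, 0.1314]
tool_rot: [1.148, 1.545, -0.462]
contact_force: [0.6, -0.8, -0.3]
opening: 0.092
```

```bash
python3 - <<'E'
from h import *
for i in range(3): plan([.447,.3168,.075],-.034)
print(observe()['qpos'])
E
```

```text
{'slide_mm': array([56.2, -8.3, -3.1]), 'tcp': array([0.4539, 0.3141, 0.1314]), 'jaw': -0.0392, 'xdown': array([ 0.0232, -0.0116, -0.9997]), 'j6': 0.529, 'op': 0.092, 'F': array([ 0.57, -0.79, -0.27]), 't': 5.9, 'spin': -0.0052}
{'slide_mm': array([56.2, -8.3, -3.1]), 'tcp': array([0.4539, 0.3141, 0.1314]), 'jaw': -0.0392, 'xdown': array([ 0.0232, -0.0116, -0.9997]), 'j6': 0.529, 'op': 0.092, 'F': array([ 0.57, -0.79, -0.27]), 't': 5.9, 'spin': -0.0052}
{'slide_mm': array([56.2, -8.3, -3.1]), 'tcp': array([0.4539, 0.3141, 0.1314]), 'jaw': -0.0392, 'xdown': array([ 0.0232, -0.0116, -0.9997]), 'j6': 0.529, 'op': 0.092, 'F': array([ 0.57, -0.79, -0.27]), 't': 5.9, 'spin': -0.0052}
[ 0.48007575  0.43626303  1.55123521 -0.02311672  1.1389263   0.52892328]
```

Emit:
send_rows(
  motion=[
    {"hand": 1, "slide": [0, 0, 0], "spin": 0},
    {"hand": 1, "slide": [0, 0, 0], "spin": 0},
    {"hand": 1, "slide": [0, 0, 0], "spin": 0},
    {"hand": 1, "slide": [0, 0, 0], "spin": 0},
  ],
)

```text
time: 6.3
tool_pos: [0.458, 0.3137, 0.1375]
tool_rot: [1.365, 1.538, -0.248]
contact_force: [0.6, 0.6, -0.5]
opening: 0.0918
```

```bash
python3 - <<'E'
from h import *
plan([.447,.3168,.075],-.034)
print(observe()['qpos'])
E
```

```text
{'slide_mm': array([ 62.1, -13.1,  -3.1]), 'tcp': array([0.458 , 0.3137, 0.1375]), 'jaw': -0.0417, 'xdown': array([ 0.0314, -0.008 , -0.9995]), 'j6': 0.527, 'op': 0.0918, 'F': array([ 0.56,  0.61, -0.49]), 't': 6.3, 'spin': -0.0077}
[ 0.47623397  0.43026872  1.54273484 -0.02359949  1.14438444  0.52749837]
```

Emit:
send_rows(
  motion=[
    {"hand": 1, "slide": [-50, 0, 0], "spin": 0},
    {"hand": 1, "slide": [0, 0, 0], "spin": 0},
  ],
)

```text
time: 6.5
tool_pos: [0.4566, 0.3141, 0.1884]
tool_rot: [1.364, 1.538, -0.248]
contact_force: [0.9, -0.5, 0.2]
opening: 0.0917
```

```bash
python3 - <<'E'
from h import *
plan([.447,.3168,.075],-.034)
print(observe()['qpos'])
E
```

```text
{'slide_mm': array([113. , -13.3,  -3.1]), 'tcp': array([0.4566, 0.3141, 0.1884]), 'jaw': -0.0416, 'xdown': array([ 0.0315, -0.008 , -0.9995]), 'j6': 0.526, 'op': 0.0917, 'F': array([ 0.85, -0.47,  0.19]), 't': 6.5, 'spin': -0.0076}
[ 0.47810883  0.38361746  1.46776379 -0.02259892  1.26600986  0.52635945]
```

Emit:
send_rows(
  motion=[
    {"hand": 1, "slide": [0, 0, 0], "spin": 0},
    {"hand": 1, "slide": [0, 0, 0], "spin": 0},
    {"hand": 1, "slide": [0, 0, 0], "spin": 0},
  ],
)

```text
time: 6.8
tool_pos: [0.4565, 0.3142, 0.1889]
tool_rot: [1.386, 1.537, -0.226]
contact_force: [-0.5, 0.5, -0.1]
opening: 0.0919
```

```bash
python3 - <<'E'
from h import *
for i in range(3):
  s=observe();print(s['time'],s['tool_pos'],axes(s)[:,0].round(4),s['qpos'].round(4),s['qvel'].round(4),s['joint_efforts'].round(2),s['torque'].round(2)); vision.read_camera('wrist')
E
```

```text
6.8 [0.45653189 0.31419545 0.18886541] [ 0.0325 -0.0075 -0.9994] [ 0.4784  0.3825  1.4682 -0.0227  1.2655  0.5262] [ 0.0012  0.      0.0009  0.0008 -0.0037 -0.0001] [ 1.000e-02 -4.608e+01 -2.511e+01 -1.000e-02 -1.300e-01  0.000e+00] [ 0.02 -0.06 -0.04]
6.85 [0.45652522 0.31420745 0.18880948] [ 0.0324 -0.0075 -0.9994] [ 0.4784  0.3826  1.4682 -0.0226  1.2655  0.5262] [-0.0011  0.0054 -0.0004 -0.0009 -0.0005  0.0021] [-1.000e-02 -4.567e+01 -2.480e+01 -2.000e-02 -1.200e-01  0.000e+00] [-0.03 -0.14 -0.01]
6.9 [0.45651792 0.31417166 0.18874694] [ 0.0323 -0.0076 -0.9995] [ 0.4784  0.3827  1.4682 -0.0227  1.2656  0.5263] [-0.0009  0.0037  0.0013 -0.0004  0.0011  0.0012] [ 2.000e-02 -4.579e+01 -2.487e+01 -1.000e-02 -1.300e-01  0.000e+00] [-0.04 -0.08  0.01]
```

Emit:
send_rows(
  motion=[
    {"hand": 1, "slide": [25, 0, 0], "spin": 0},
  ],
)

```text
time: 7.05
tool_pos: [0.4592, 0.315, 0.1661]
tool_rot: [1.489, 1.533, -0.123]
contact_force: [-0.5, 0.1, 0.2]
opening: 0.0917
```

Emit:
send_rows(
  motion=[
    {"hand": 1, "slide": [0, 0, 0], "spin": 0},
  ],
)

```text
time: 7.15
tool_pos: [0.4572, 0.3139, 0.1628]
tool_rot: [1.368, 1.538, -0.245]
contact_force: [-0.5, -0.2, -0.4]
opening: 0.0919
```

Emit:
send_rows(
  motion=[
    {"hand": 1, "slide": [0, 0, 0], "spin": 0},
  ],
)

```text
time: 7.25
tool_pos: [0.4574, 0.314, 0.1632]
tool_rot: [1.372, 1.538, -0.241]
contact_force: [-0.6, 0.2, 0.1]
opening: 0.0916
```

Emit:
send_rows(
  motion=[
    {"hand": 1, "slide": [25, 0, 0], "spin": 0},
  ],
)

```text
time: 7.35
tool_pos: [0.4603, 0.315, 0.1413]
tool_rot: [1.489, 1.533, -0.123]
contact_force: [0.4, 0.3, -0.4]
opening: 0.092
```

Emit:
send_rows(
  motion=[
    {"hand": 1, "slide": [0, 0, 0], "spin": 0},
  ],
)

```text
time: 7.45
tool_pos: [0.4589, 0.3142, 0.1393]
tool_rot: [1.406, 1.537, -0.206]
contact_force: [-0.5, -0.0, -0.5]
opening: 0.0919
```

Emit:
send_rows(
  motion=[
    {"hand": 1, "slide": [0, 0, 0], "spin": 0},
  ],
)

```text
time: 7.55
tool_pos: [0.4595, 0.3146, 0.1407]
tool_rot: [1.433, 1.535, -0.179]
contact_force: [-0.4, -0.2, 0.6]
opening: 0.0915
```

```bash
python3 - <<'E'
from h import *
for i in range(3):
  s=observe();print(s['time'],s['tool_pos'],axes(s)[:,0].round(4),s['qpos'].round(4),s['qvel'].round(4),s['joint_efforts'].round(2),s['torque'].round(2)); vision.read_camera('wrist')
for n in ['scene','side']: save(vision.read_camera(n),n+'1')
E
```

```text
7.55 [0.45952288 0.31456597 0.14068037] [ 0.0348 -0.0063 -0.9994] [ 0.4765  0.4279  1.5371 -0.0236  1.1487  0.5272] [ 0.0007  0.0103  0.0177 -0.0002  0.0058  0.0015] [-2.000e-02 -4.519e+01 -2.248e+01 -1.000e-02 -1.300e-01  0.000e+00] [ 0.02 -0.09 -0.  ]
7.6 [0.45928499 0.31446074 0.14048547] [ 0.0343 -0.0065 -0.9994] [ 0.4765  0.428   1.5376 -0.0236  1.1487  0.5272] [-0.0003 -0.0034  0.0035  0.0015 -0.006   0.0003] [ 0.000e+00 -4.678e+01 -2.380e+01 -1.000e-02 -2.100e-01  0.000e+00] [ 0.01 -0.07  0.01]
7.65 [0.45936184 0.31448327 0.14052788] [ 0.0346 -0.0064 -0.9994] [ 0.4765  0.4278  1.5376 -0.0236  1.1483  0.5271] [-0.0001 -0.0017  0.0025  0.0002 -0.0066 -0.0007] [-2.000e-02 -4.625e+01 -2.334e+01 -1.000e-02 -1.300e-01  0.000e+00] [-0.03 -0.1   0.01]
```

View pics/scene1.png

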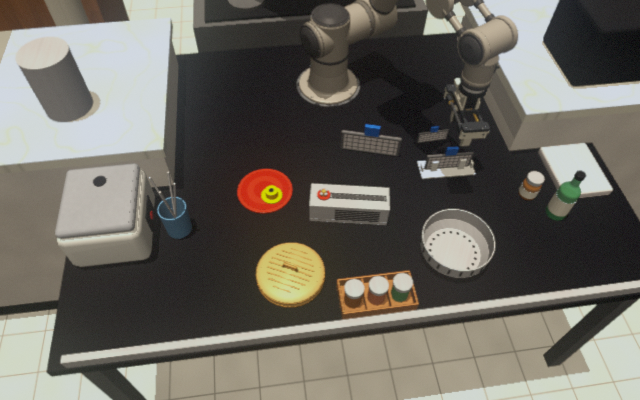

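View pics/side1.png

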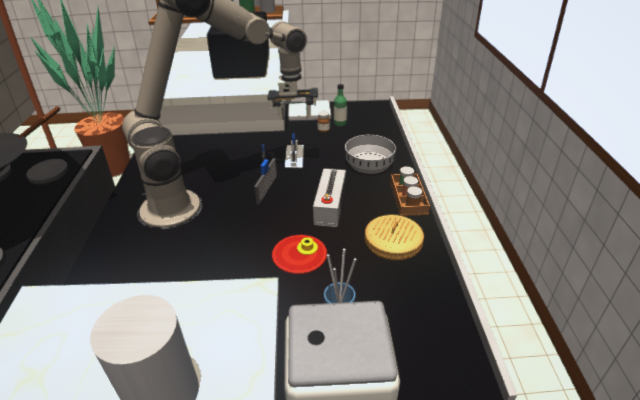

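Emit:
send_rows(
  motion=[
    {"hand": 1, "slide": [-20, 0, 0], "spin": 0},
    {"hand": 1, "slide": [-20, 0, 0], "spin": 0},
    {"hand": 1, "slide": [-20, 0, 0], "spin": 0},
    {"hand": 1, "slide": [-20, 0, 0], "spin": 0},
  ],
)

```text
time: 8.2
tool_pos: [0.4551, 0.3142, 0.2216]
tool_rot: [1.337, 1.539, -0.275]
contact_force: [0.3, -0.6, 0.5]
opening: 0.0917
```

```bash
python3 - <<'E'
from h import *
s=observe();print(s['time'],s['tool_pos'],axes(s)[:,0].round(4),s['qpos'].round(4))
E
```

```text
8.2 [0.45506206 0.3142338  0.22162298] [ 0.0304 -0.0086 -0.9995] [ 0.4797  0.359   1.4122 -0.0222  1.3475  0.5257]
```

Emit:
send_rows(
  motion=[
    {"hand": 1, "slide": [0, 0, 0], "spin": 0},
    {"hand": 1, "slide": [0, 0, 0], "spin": 0},
  ],
)

```text
time: 8.4
tool_pos: [0.4563, 0.315, 0.2249]
tool_rot: [1.461, 1.534, -0.151]
contact_force: [-1.3, 0.5, 0.0]
opening: 0.0918
```

```bash
python3 - <<'E'
from h import *
s=observe();print(s['time'],s['tool_pos'],axes(s)[:,0].round(4),s['qpos'].round(4))
E
```

```text
8.4 [0.45629517 0.31499483 0.22486733] [ 0.0362 -0.0055 -0.9993] [ 0.4799  0.3554  1.4088 -0.0221  1.348   0.5257]
```

```bash
cat >> h.py <<'E'
def settle(n=4):
    for i in range(n): vision.read_camera('wrist')
    s=observe();print('settled',round(s['time'],2),s['tool_pos'].round(4),axes(s)[:,0].round(4),s['qpos'].round(4));return s
E
python3 -c "
from h import *
settle(3)"
```

```text
settled 8.55 [0.456  0.3148 0.2241] [ 0.0346 -0.0063 -0.9994] [ 0.4798  0.3564  1.4094 -0.0221  1.3481  0.5257]
```

Emit:
send_rows(
  motion=[
    {"hand": 1, "slide": [50, 0, 0], "spin": 0},
  ],
)

```text
time: 8.65
tool_pos: [0.4613, 0.3165, 0.1795]
tool_rot: [1.603, 1.525, -0.009]
contact_force: [0.8, 1.4, -0.4]
opening: 0.0916
```

```bash
python3 -c "
from h import *
settle(0);settle(4)"
```

```text
settled 8.65 [0.4613 0.3165 0.1795] [ 4.590e-02 -4.000e-04 -9.989e-01] [ 0.478   0.3899  1.4839 -0.0228  1.2272  0.5265]
settled 8.85 [0.4571 0.3142 0.1743] [ 0.0317 -0.0078 -0.9995] [ 0.4778  0.3956  1.4896 -0.0228  1.2319  0.5265]
```

Emit:
send_rows(
  motion=[
    {"hand": 1, "slide": [-50, 0, 0], "spin": 0},
    {"hand": 1, "slide": [0, 0, 0], "spin": 0},
  ],
)

```text
time: 9.05
tool_pos: [0.4564, 0.3151, 0.2285]
tool_rot: [1.409, 1.537, -0.203]
contact_force: [0.2, -0.3, 0.4]
opening: 0.0912
```

```bash
python3 -c "
from h import *
settle(0);settle(4)"
```

```text
settled 9.05 [0.4564 0.3151 0.2285] [ 0.0334 -0.0069 -0.9994] [ 0.4798  0.3554  1.3985 -0.022   1.3613  0.5256]
settled 9.25 [0.4531 0.3132 0.221 ] [ 0.022  -0.0129 -0.9997] [ 0.4796  0.3613  1.4102 -0.0221  1.3566  0.5256]
```

Emit:
send_rows(
  motion=[
    {"hand": 1, "slide": [50, 0, 0], "spin": 0},
  ],
)

```text
time: 9.35
tool_pos: [0.4581, 0.3147, 0.1765]
tool_rot: [1.427, 1.536, -0.185]
contact_force: [1.6, 1.0, -0.0]
opening: 0.0918
```

```bash
python3 -c "
from h import *
settle(3)"
```

```text
settled 9.5 [0.4522 0.3114 0.1687] [ 0.0154 -0.0163 -0.9997] [ 0.4775  0.4017  1.4959 -0.0228  1.2379  0.5264]
```

Emit:
send_rows(
  motion=[
    {"hand": 1, "slide": [-50, 0, 0], "spin": 0},
    {"hand": 1, "slide": [0, 0, 0], "spin": 0},
  ],
)

```text
time: 9.7
tool_pos: [0.4516, 0.3124, 0.2223]
tool_rot: [0.756, 1.549, -0.856]
contact_force: [1.2, -0.5, 0.7]
opening: 0.0914
```

```bash
python3 -c "
from h import *
settle(3)"
```

```text
settled 9.85 [0.4488 0.3108 0.2159] [ 0.0053 -0.0216 -0.9998] [ 0.4793  0.3679  1.4143 -0.022   1.3647  0.5255]
```

Emit:
send_rows(
  motion=[
    {"hand": 1, "slide": [50, 0, 0], "spin": 0},
  ],
)

```text
time: 9.95
tool_pos: [0.4531, 0.3119, 0.1716]
tool_rot: [0.913, 1.547, -0.699]
contact_force: [1.8, 0.1, -0.3]
opening: 0.092
```

```bash
python3 -c "
from h import *
settle(3)"
```

```text
settled 10.1 [0.4472 0.3087 0.164 ] [-9.000e-04 -2.480e-02 -9.997e-01] [ 0.4773  0.4073  1.5009 -0.0228  1.2457  0.5264]
```

Emit:
send_rows(
  motion=[
    {"hand": 1, "slide": [-50, 0, 0], "spin": 0},
    {"hand": 1, "slide": [0, 0, 0], "spin": 0},
  ],
)

```text
time: 10.3
tool_pos: [0.4475, 0.31, 0.2177]
tool_rot: [-0.031, 1.546, -1.643]
contact_force: [0.1, 0.3, 0.2]
opening: 0.0922
```

```bash
python3 -c "
from h import *
settle(3);plan([.4468,.3168,.075],-.034)"
```

```text
settled 10.45 [0.4445 0.3084 0.2112] [-0.0113 -0.0302 -0.9995] [ 0.4791  0.3741  1.4182 -0.022   1.3732  0.5254]
{'slide_mm': array([135.9,   3.3, -12.7]), 'tcp': array([0.4445, 0.3084, 0.2112]), 'jaw': -0.0419, 'xdown': array([-0.0113, -0.0302, -0.9995]), 'j6': 0.525, 'op': 0.0917, 'F': array([ 0.21, -0.08,  0.29]), 't': 10.45, 'spin': -0.0079}
```

Emit:
send_rows(
  motion=[
    {"hand": 1, "slide": [0, 0, 40], "spin": 0},
    {"hand": 1, "slide": [0, 0, 0], "spin": 0},
  ],
)

```text
time: 10.65
tool_pos: [0.4424, 0.2677, 0.2122]
tool_rot: [-0.343, 1.537, -1.954]
contact_force: [-1.1, 0.1, 1.5]
opening: 0.0919
```

```bash
python3 -c "
from h import *
settle(4)"
```

```text
settled 10.85 [0.4427 0.271  0.2119] [-0.0119 -0.0289 -0.9995] [ 0.4165  0.3316  1.4794 -0.0222  1.3532  0.4596]
```

Emit:
send_rows(
  motion=[
    {"hand": 1, "slide": [0, 1, -50], "spin": 0},
  ],
)

```text
time: 10.95
tool_pos: [0.4462, 0.3178, 0.2109]
tool_rot: [-0.325, 1.538, -1.938]
contact_force: [0.8, 0.2, -0.6]
opening: 0.0916
```

```bash
python3 -c "
from h import *
settle(4);plan([.4468,.3168,.075],-.034)"
```

```text
settled 11.15 [0.445  0.3216 0.2098] [-0.0129 -0.0296 -0.9995] [ 0.4991  0.3912  1.3963 -0.0202  1.3797  0.5387]
{'slide_mm': array([134.8,   3.5,   0.7]), 'tcp': array([0.445 , 0.3216, 0.2098]), 'jaw': -0.0357, 'xdown': array([-0.0129, -0.0296, -0.9995]), 'j6': 0.539, 'op': 0.0916, 'F': array([-0.92,  0.74, -0.46]), 't': 11.15, 'spin': -0.0017}
```

Emit:
send_rows(
  motion=[
    {"hand": 1, "slide": [50, 3, 1], "spin": 0},
    {"hand": 1, "slide": [0, 0, 0], "spin": 0},
  ],
)

```text
time: 11.35
tool_pos: [0.4472, 0.319, 0.1599]
tool_rot: [-0.352, 1.539, -1.957]
contact_force: [-0.1, -0.9, -0.4]
opening: 0.0918
```

```bash
python3 -c "
from h import *
settle(4);plan([.4468,.3168,.075],-.034)"
```

```text
settled 11.55 [0.4522 0.3219 0.168 ] [ 0.0023 -0.0217 -0.9998] [ 0.4935  0.4222  1.4655 -0.0212  1.2622  0.5348]
{'slide_mm': array([93.1, -5.5,  3.2]), 'tcp': array([0.4522, 0.3219, 0.168 ]), 'jaw': -0.0347, 'xdown': array([ 0.0023, -0.0217, -0.9998]), 'j6': 0.535, 'op': 0.0917, 'F': array([-0.16, -0.07,  0.29]), 't': 11.55, 'spin': -0.0007}
```

Tilt is under control. It settles between rows, so I'll correct laterally and then descend without capturing the transient.

Emit:
send_rows(
  motion=[
    {"hand": 1, "slide": [40, -5, 3], "spin": 0},
  ],
)

```text
time: 11.65
tool_pos: [0.452, 0.3207, 0.1343]
tool_rot: [0.844, 1.55, -0.762]
contact_force: [0.8, -0.1, -0.3]
opening: 0.0918
```

```bash
python3 -c "
from h import *
settle(4);plan([.4468,.3168,.075],-.034)"
```

```text
settled 11.85 [0.4476 0.3183 0.1295] [ 0.003  -0.0213 -0.9998] [ 0.4918  0.4472  1.5386 -0.022   1.1633  0.5354]
{'slide_mm': array([54.5, -1. ,  0.4]), 'tcp': array([0.4476, 0.3183, 0.1295]), 'jaw': -0.0348, 'xdown': array([ 0.003 , -0.0213, -0.9998]), 'j6': 0.535, 'op': 0.0919, 'F': array([ 1.36, -0.76,  1.  ]), 't': 11.85, 'spin': -0.0008}
```

Emit:
send_rows(
  motion=[
    {"hand": 1, "slide": [44, -1, 0], "spin": 0},
  ],
)

```text
time: 11.95
tool_pos: [0.4523, 0.3205, 0.0923]
tool_rot: [0.917, 1.549, -0.689]
contact_force: [0.6, 0.1, -0.7]
opening: 0.0919
```

```bash
python3 -c "
from h import *
settle(4);plan([.4468,.3168,.075],-.034)"
```

```text
settled 12.15 [0.4474 0.3178 0.0871] [ 0.0035 -0.021  -0.9998] [ 0.4911  0.4927  1.5937 -0.0231  1.0621  0.5374]
{'slide_mm': array([12.1, -0.6,  0.8]), 'tcp': array([0.4474, 0.3178, 0.0871]), 'jaw': -0.0349, 'xdown': array([ 0.0035, -0.021 , -0.9998]), 'j6': 0.537, 'op': 0.0922, 'F': array([-0.53,  0.25,  0.1 ]), 't': 12.15, 'spin': -0.0009}
```

Emit:
send_rows(
  motion=[
    {"hand": 1, "slide": [11, 0, 0], "spin": 0},
  ],
)

```text
time: 12.25
tool_pos: [0.4497, 0.3188, 0.0792]
tool_rot: [0.498, 1.551, -1.108]
contact_force: [-0.1, 0.5, 0.4]
opening: 0.092
```

```bash
python3 -c "
from h import *
settle(3);plan([.4468,.3168,.075],-.034)
p=vision.read_camera('wrist');save(p,'w7')"
```

```text
settled 12.4 [0.4477 0.3177 0.0767] [ 0.0042 -0.0207 -0.9998] [ 0.4907  0.5052  1.6053 -0.0235  1.0373  0.5376]
{'slide_mm': array([ 1.7, -0.9,  0.9]), 'tcp': array([0.4477, 0.3177, 0.0767]), 'jaw': -0.0349, 'xdown': array([ 0.0042, -0.0207, -0.9998]), 'j6': 0.538, 'op': 0.0917, 'F': array([ 0.16,  0.05, -0.28]), 't': 12.4, 'spin': -0.0009}
```

View pics/w7.png

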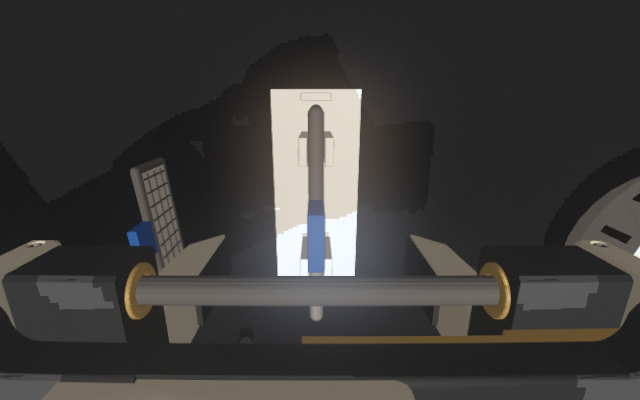

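The tab at (316,235) sits midway between the fingers (225 and 413). Closing now.

Emit:
send_rows(
  motion=[
    {"hand": -1, "slide": [0, 0, 0], "spin": 0},
    {"hand": -1, "slide": [0, 0, 0], "spin": 0},
    {"hand": -1, "slide": [0, 0, 0], "spin": 0},
    {"hand": -1, "slide": [0, 0, 0], "spin": 0},
    {"hand": -1, "slide": [0, 0, 0], "spin": 0},
    {"hand": -1, "slide": [0, 0, 0], "spin": 0},
  ],
  grip_force=35,
)

```text
time: 13.05
tool_pos: [0.4485, 0.3182, 0.0784]
tool_rot: [0.355, 1.55, -1.251]
contact_force: [0.5, -0.2, -0.2]
opening: 0.0483
```

```bash
python3 -c "
from h import *
settle(2);plan([.4468,.3168,.075],-.034)"
```

```text
settled 13.15 [0.4485 0.3182 0.0783] [ 0.0063 -0.0195 -0.9998] [ 0.4908  0.5033  1.6034 -0.0234  1.0387  0.5376]
{'slide_mm': array([ 3.4, -1.6,  1.4]), 'tcp': array([0.4485, 0.3182, 0.0783]), 'jaw': -0.0348, 'xdown': array([ 0.0063, -0.0195, -0.9998]), 'j6': 0.538, 'op': 0.0405, 'F': array([-0.01,  0.15, -0.47]), 't': 13.15, 'spin': -0.0008}
```

Emit:
send_rows(
  motion=[
    {"hand": -1, "slide": [3, -2, 1], "spin": 0},
  ],
)

```text
time: 13.25
tool_pos: [0.4469, 0.3174, 0.0756]
tool_rot: [0.402, 1.55, -1.204]
contact_force: [1.0, -0.5, 0.4]
opening: 0.0327
```

```bash
python3 -c "
from h import *
settle(8);plan([.4468,.3168,.075],-.034);p=vision.read_camera('wrist');save(p,'w8')"
```

```text
settled 13.65 [0.4465 0.3172 0.0754] [ 0.0065 -0.0194 -0.9998] [ 0.4909  0.5034  1.6129 -0.0235  1.0289  0.538 ]
{'slide_mm': array([0.4, 0.3, 0.4]), 'tcp': array([0.4465, 0.3172, 0.0754]), 'jaw': -0.0348, 'xdown': array([ 0.0065, -0.0194, -0.9998]), 'j6': 0.538, 'op': 0.0015, 'F': array([-0.57,  0.49,  0.28]), 't': 13.65, 'spin': -0.0008}
```

View pics/w8.png

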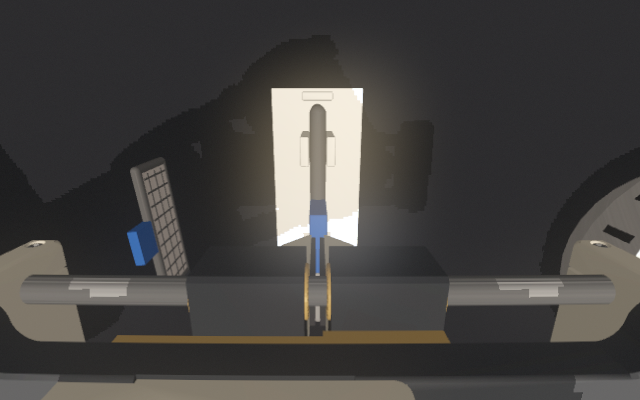

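```bash
python3 - <<'E'
from h import *
s=observe();print(s['opening'],s['tool_pos'],s['contact_force'])
p=vision.read_camera('wrist');T=wfc(p,s);W=cloud(p,T)
for r in range(195,340,10):
    print(r,[tuple((W[r,c]*1000).round(0)) for c in (308,314,318,322,328)])
cv2.imwrite('pics/w9c.png',cv2.resize(p['pixels'][180:350,260:380],None,fx=3.5,fy=3.5))
for n,(a,b,c,d) in {'scene':(60,200,380,520),'side':(70,190,230,350)}.items():
    q=vision.read_camera(n);cv2.imwrite(f'pics/{n}2c.png',cv2.resize(q['pixels'][a:b,c:d],None,fx=4,fy=4,interpolation=cv2.INTER_CUBIC))
print(observe()['opening'])
E
```

```text
0.0009493179386089036 [0.44656865 0.31724701 0.07543047] [ 0.01598333  0.15798441 -0.23979253]
195 [(np.float64(439.0), np.float64(319.0), np.float64(6.0)), (np.float64(445.0), np.float64(338.0), np.float64(70.0)), (np.float64(448.0), np.float64(337.0), np.float64(70.0)), (np.float64(450.0), np.float64(337.0), np.float64(69.0)), (np.float64(456.0), np.float64(318.0), np.float64(4.0))]
205 [(np.float64(439.0), np.float64(310.0), np.float64(5.0)), (np.float64(445.0), np.float64(335.0), np.float64(82.0)), (np.float64(447.0), np.float64(334.0), np.float64(81.0)), (np.float64(450.0), np.float64(335.0), np.float64(82.0)), (np.float64(456.0), np.float64(309.0), np.float64(5.0))]
215 [(np.float64(438.0), np.float64(301.0), np.float64(4.0)), (np.float64(445.0), np.float64(334.0), np.float64(97.0)), (np.float64(447.0), np.float64(334.0), np.float64(98.0)), (np.float64(449.0), np.float64(334.0), np.float64(99.0)), (np.float64(455.0), np.float64(300.0), np.float64(5.0))]
225 [(np.float64(438.0), np.float64(292.0), np.float64(5.0)), (np.float64(445.0), np.float64(328.0), np.float64(98.0)), (np.fl
[... 2771 characters left out ...]
.0), np.float64(157.0)), (np.float64(449.0), np.float64(343.0), np.float64(197.0))]
325 [(np.float64(443.0), np.float64(333.0), np.float64(187.0)), (np.float64(439.0), np.float64(185.0), np.float64(-1.0)), (np.float64(443.0), np.float64(184.0), np.float64(-1.0)), (np.float64(447.0), np.float64(185.0), np.float64(-1.0)), (np.float64(449.0), np.float64(338.0), np.float64(194.0))]
335 [(np.float64(443.0), np.float64(330.0), np.float64(188.0)), (np.float64(439.0), np.float64(174.0), np.float64(-0.0)), (np.float64(443.0), np.float64(173.0), np.float64(-1.0)), (np.float64(447.0), np.float64(341.0), np.float64(201.0)), (np.float64(449.0), np.float64(340.0), np.float64(200.0))]
0.0002540234949359196
```

View pics/w9c.png

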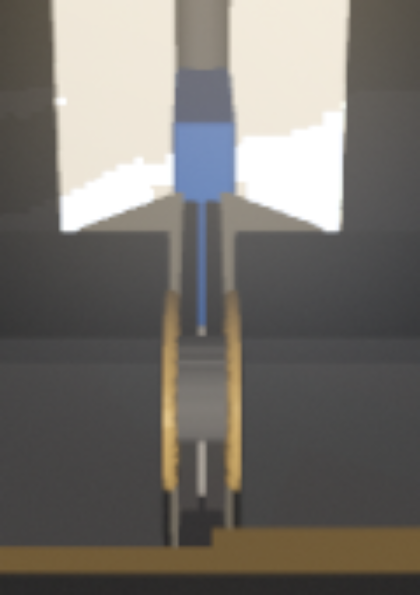

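View pics/scene2c.png

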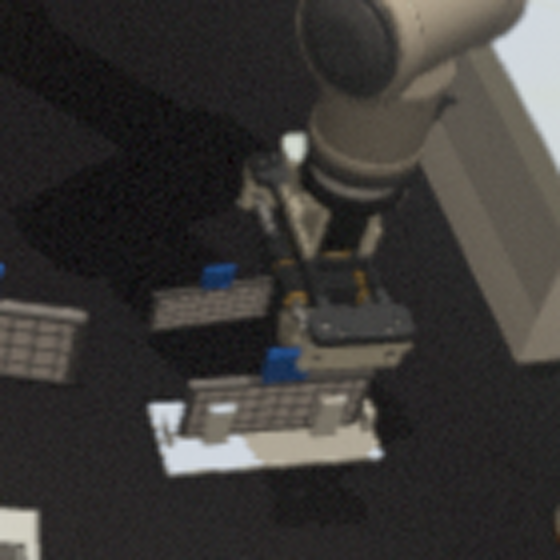

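View pics/side2c.png

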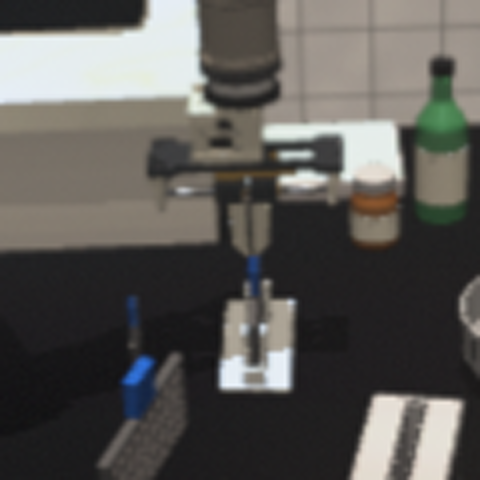

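```bash
python3 - <<'E'
from h import *
s=observe()
p=vision.read_camera('wrist');T=wfc(p,s);W=cloud(p,T)
Tt=np.array(p['T_tool_cam']);print(Tt.round(4))
C=cloud(p,Tt) # tool coords
for r in range(226,262,3):
    print(r,[(c,)+tuple((C[r,c]*1000).round(0).astype(int)) for c in (230,280,300,306,310,314,322,326,332,350,400)])
for n in ['scene','side']:
    q=vision.read_camera(n);T2=wfc(q);W2=cloud(q,T2)
    m=(abs(W2[...,0]-.447)<.05)&(abs(W2[...,1]-.317)<.03)&(W2[...,2]>.075)
    z=W2[m]; b=np.histogram(z[:,2],bins=np.arange(.075,.2,.01));print(n,list(zip((b[1]*1000).round(),b[0])))
    vv,uu=np.where(m&(W2[...,2]>.102)&(W2[...,2]<.2))
    i=np.argsort(W2[vv,uu,2])[:12];print([(uu[k],vv[k],W2[vv[k],uu[k]].round(3).tolist(),q['pixels'][vv[k],uu[k]].tolist()) for k in i])
E
```

```text
[[-4.000e-04 -2.790e-01  9.603e-01 -1.927e-01]
 [ 1.000e+00 -6.000e-04  2.000e-04 -4.000e-04]
 [ 6.000e-04  9.603e-01  2.790e-01 -7.420e-02]
 [ 0.000e+00  0.000e+00  0.000e+00  1.000e+00]]
226 [(230, np.int64(77), np.int64(-77), np.int64(28)), (280, np.int64(71), np.int64(-32), np.int64(25)), (300, np.int64(70), np.int64(-15), np.int64(25)), (306, np.int64(72), np.int64(-10), np.int64(26)), (310, np.int64(-23), np.int64(-4), np.int64(-10)), (314, np.int64(-23), np.int64(-2), np.int64(-10)), (322, np.int64(-23), np.int64(2), np.int64(-10)), (326, np.int64(-24), np.int64(5), np.int64(-10)), (332, np.int64(71), np.int64(12), np.int64(25)), (350, np.int64(72), np.int64(28), np.int64(26)), (400, np.int64(77), np.int64(73), np.int64(28))]
229 [(230, np.int64(76), np.int64(-77), np.int64(30)), (280, np.int64(71), np.int64(-32), np.int64(28)), (300, np.int64(71), np.int64(-15), np.int64(28)), (306, np.int64(70), np.int64(-10), np.int64(28)), (310, np.int64(-23), np.int64(-4), np.int64(-8)), (314, np.int64(-24), np.int64(-2), np.int64(-9)), (322, np.int64(-23), np.int64(2), np.int64(-8)), (32
[... 7713 characters left out ...]
, [75, 83, 89]), (np.int64(292), np.int64(131), [0.444, 0.32, 0.115], [60, 67, 72]), (np.int64(292), np.int64(132), [0.444, 0.309, 0.117], [63, 71, 75]), (np.int64(291), np.int64(132), [0.44, 0.308, 0.118], [83, 95, 101]), (np.int64(290), np.int64(132), [0.436, 0.307, 0.118], [80, 91, 97]), (np.int64(294), np.int64(132), [0.452, 0.305, 0.118], [87, 98, 106]), (np.int64(295), np.int64(131), [0.456, 0.312, 0.119], [88, 101, 108]), (np.int64(293), np.int64(132), [0.448, 0.303, 0.12], [77, 87, 93]), (np.int64(290), np.int64(131), [0.436, 0.308, 0.122], [89, 102, 109]), (np.int64(288), np.int64(130), [0.428, 0.317, 0.122], [81, 92, 98])]<stdin>:7: RuntimeWarning: invalid value encountered in cast
```

```bash
python3 - <<'E'
from h import *
p,T=load('/tmp/w6.npz');C=cloud(p,np.array(p['T_tool_cam']))
for r in range(232,262,4):
    print(r,[(c,)+tuple((C[r,c]*1000).round(0)) for c in (200,210,216,222,415,420,430)])
E
```

```text
232 [(200, np.float64(132.0), np.float64(-125.0), np.float64(55.0)), (210, np.float64(161.0), np.float64(-124.0), np.float64(67.0)), (216, np.float64(161.0), np.float64(-118.0), np.float64(67.0)), (222, np.float64(160.0), np.float64(-110.0), np.float64(66.0)), (415, np.float64(163.0), np.float64(114.0), np.float64(68.0)), (420, np.float64(163.0), np.float64(119.0), np.float64(67.0)), (430, np.float64(165.0), np.float64(132.0), np.float64(68.0))]
236 [(200, np.float64(nan), np.float64(nan), np.float64(nan)), (210, np.float64(160.0), np.float64(-125.0), np.float64(71.0)), (216, np.float64(161.0), np.float64(-118.0), np.float64(72.0)), (222, np.float64(-37.0), np.float64(-49.0), np.float64(-10.0)), (415, np.float64(-38.0), np.float64(50.0), np.float64(-10.0)), (420, np.float64(164.0), np.float64(120.0), np.float64(73.0)), (430, np.float64(165.0), np.float64(132.0), np.float64(73.0))]
240 [(200, np.float64(160.0), np.float64(-137.0), np.float64(76.0)), (210, np.float64(-41.0), np.float64(-54.0), np.float64(-10.0)), (216, np.float64(-43.0), np.float64(-50.0), np.float64(-10.0)), (222, np.
[... 1772 characters left out ...]
.0)), (222, np.float64(-49.0), np.float64(-46.0), np.float64(-5.0)), (415, np.float64(-54.0), np.float64(45.0), np.float64(-7.0)), (420, np.float64(-57.0), np.float64(46.0), np.float64(-8.0)), (430, np.float64(-60.0), np.float64(50.0), np.float64(-10.0))]
260 [(200, np.float64(-64.0), np.float64(-51.0), np.float64(-10.0)), (210, np.float64(-61.0), np.float64(-48.0), np.float64(-8.0)), (216, np.float64(-58.0), np.float64(-46.0), np.float64(-7.0)), (222, np.float64(-50.0), np.float64(-46.0), np.float64(-3.0)), (415, np.float64(-55.0), np.float64(45.0), np.float64(-5.0)), (420, np.float64(-60.0), np.float64(46.0), np.float64(-8.0)), (430, np.float64(-64.0), np.float64(49.0), np.float64(-10.0))]
```

Three cameras agree that the fingertips sit about 35 mm short of the reported TCP, in both the open and shut states. The fingers closed above the tab because of this. From here I'll take tip = reported TCP minus 35 mm along tool x. I'll reopen and go deeper.

Emit:
send_rows(
  motion=[
    {"hand": 0.2, "slide": [0, 0, 0], "spin": 0},
  ],
)

```text
time: 14.1
tool_pos: [0.4465, 0.3172, 0.0754]
tool_rot: [0.354, 1.55, -1.252]
contact_force: [-0.7, 0.5, 0.4]
opening: 0.0046
```

```bash
python3 -c "
from h import *
settle(10);plan([.4468,.3168,.042],-.034)"
```

```text
settled 14.6 [0.4465 0.3172 0.0754] [ 0.0064 -0.0195 -0.9998] [ 0.4909  0.5034  1.613  -0.0235  1.0289  0.538 ]
{'slide_mm': array([33.4,  0.1, -0.3]), 'tcp': array([0.4465, 0.3172, 0.0754]), 'jaw': -0.0349, 'xdown': array([ 0.0064, -0.0195, -0.9998]), 'j6': 0.538, 'op': 0.0438, 'F': array([ 0.26,  0.05, -0.12]), 't': 14.6, 'spin': -0.0009}
```

Emit:
send_rows(
  motion=[
    {"hand": 0.2, "slide": [34, 0, 0], "spin": 0},
  ],
)

```text
time: 14.7
tool_pos: [0.4499, 0.3184, 0.0448]
tool_rot: [0.815, 1.55, -0.79]
contact_force: [1.2, -0.1, -0.5]
opening: 0.0515
```

```bash
python3 -c "
from h import *
settle(4);plan([.4468,.3168,.042],-.034)"
```

```text
settled 14.9 [0.4463 0.3163 0.0413] [ 0.0048 -0.0203 -0.9998] [ 0.4897  0.5478  1.6471 -0.0248  0.9522  0.539 ]
{'slide_mm': array([-0.7,  0.5, -0.5]), 'tcp': array([0.4463, 0.3163, 0.0413]), 'jaw': -0.0348, 'xdown': array([ 0.0048, -0.0203, -0.9998]), 'j6': 0.539, 'op': 0.0549, 'F': array([-0.07, -0.12,  0.57]), 't': 14.9, 'spin': -0.0008}
```

Emit:
send_rows(
  motion=[
    {"hand": -1, "slide": [0, 0, 0], "spin": 0},
  ],
)

```text
time: 15.0
tool_pos: [0.4469, 0.3167, 0.0424]
tool_rot: [0.338, 1.55, -1.268]
contact_force: [0.3, -0.9, -0.0]
opening: 0.0509
```

```bash
python3 -c "
from h import *
settle(12);plan([.4468,.3168,.042],-.034)"
```

```text
settled 15.6 [0.4464 0.3164 0.0414] [ 0.0051 -0.0202 -0.9998] [ 0.4896  0.5477  1.6469 -0.0249  0.9521  0.539 ]
{'slide_mm': array([-0.6,  0.4, -0.4]), 'tcp': array([0.4464, 0.3164, 0.0414]), 'jaw': -0.0348, 'xdown': array([ 0.0051, -0.0202, -0.9998]), 'j6': 0.539, 'op': 0.0098, 'F': array([ 0.3 , -0.31,  0.21]), 't': 15.6, 'spin': -0.0008}
```

Opening is 9.8 mm, so the tab is gripped. Lifting.

Emit:
send_rows(
  motion=[
    {"hand": -1, "slide": [-40, 0, 0], "spin": 0},
  ],
)

```text
time: 15.7
tool_pos: [0.4448, 0.3154, 0.0772]
tool_rot: [0.017, 1.546, -1.589]
contact_force: [6.8, 0.7, -4.5]
opening: 0.0099
```

```bash
python3 -c "
from h import *
settle(3);print(observe()['opening'])"
```

```text
settled 15.85 [0.4476 0.3179 0.0831] [ 0.0089 -0.0181 -0.9998] [ 0.4911  0.4944  1.6037 -0.0233  1.0443  0.5378]
0.009876652929065241
```

Emit:
send_rows(
  motion=[
    {"hand": -1, "slide": [-50, 0, 0], "spin": 0},
  ],
)

```text
time: 15.95
tool_pos: [0.4426, 0.3162, 0.1252]
tool_rot: [-0.148, 1.545, -1.754]
contact_force: [0.8, -0.5, -1.1]
opening: 0.0099
```

```bash
python3 -c "
from h import *
settle(3);print(observe()['opening'])"
```

```text
settled 16.1 [0.4481 0.3195 0.1329] [ 0.0125 -0.016  -0.9998] [ 0.4931  0.439   1.5418 -0.0218  1.1575  0.5368]
0.010002906147283898
```

Emit:
send_rows(
  motion=[
    {"hand": -1, "slide": [-45, 0, 0], "spin": 0},
  ],
)

```text
time: 16.2
tool_pos: [0.4434, 0.3179, 0.1714]
tool_rot: [-0.006, 1.548, -1.612]
contact_force: [0.8, 0.4, -2.4]
opening: 0.0096
```

```bash
python3 -c "
from h import *
s=settle(3);print(observe()['opening'],s['contact_force']);plan([.5,.16,.176],-.2025)
p=vision.read_camera('wrist');save(p,'w10')"
```

```text
settled 16.35 [0.4482 0.3207 0.1786] [ 0.0149 -0.0146 -0.9998] [ 0.4949  0.3971  1.4745 -0.0209  1.2639  0.5359]
0.009843507490634264 [ 0.02267498  0.4300149  -3.28681871]
{'slide_mm': array([  5.7,  57.3, 158.7]), 'tcp': array([0.4482, 0.3207, 0.1786]), 'jaw': -0.0347, 'xdown': array([ 0.0149, -0.0146, -0.9998]), 'j6': 0.536, 'op': 0.0098, 'F': array([ 0.02,  0.43, -3.29]), 't': 16.35, 'spin': 0.1678}
```

View pics/w10.png

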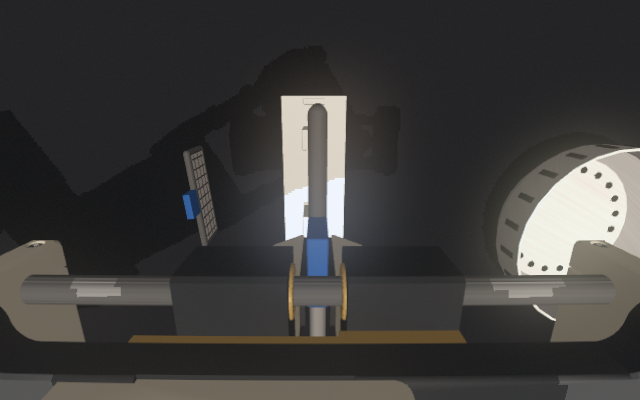

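Emit:
send_rows(
  motion=[
    {"hand": -1, "slide": [0, 12, 28], "spin": 0.084},
    {"hand": -1, "slide": [0, 20, 30], "spin": 0.084},
    {"hand": -1, "slide": [0, 25, 38], "spin": 0},
    {"hand": -1, "slide": [0, 25, 38], "spin": 0},
    {"hand": -1, "slide": [0, 25, 38], "spin": 0},
  ],
)

```text
time: 16.9
tool_pos: [0.5177, 0.1303, 0.1671]
tool_rot: [-0.286, 1.548, -2.056]
contact_force: [0.1, -0.3, -1.7]
opening: 0.0094
```

```bash
python3 -c "
from h import *
s=settle(3);plan([.578,-.002,.176],-.2025)"
```

```text
settled 17.05 [0.5182 0.1292 0.1671] [-0.011  -0.0208 -0.9997] [ 0.1138  0.3885  1.5214 -0.0205  1.2451  0.3251]
{'slide_mm': array([ -6.8,  85.1, 116.5]), 'tcp': array([0.5182, 0.1292, 0.1671]), 'jaw': -0.2048, 'xdown': array([-0.011 , -0.0208, -0.9997]), 'j6': 0.325, 'op': 0.0097, 'F': array([-0.14,  0.1 , -2.12]), 't': 17.05, 'spin': -0.0023}
```

Emit:
send_rows(
  motion=[
    {"hand": -1, "slide": [-2, 28, 39], "spin": 0},
    {"hand": -1, "slide": [0, 28, 39], "spin": 0},
    {"hand": -1, "slide": [0, 28, 37], "spin": 0},
  ],
)

```text
time: 17.35
tool_pos: [0.5734, 0.0049, 0.1652]
tool_rot: [-0.729, 1.543, -2.495]
contact_force: [0.6, 0.2, -0.7]
opening: 0.0099
```

```bash
python3 -c "
from h import *
s=settle(3);plan([.578,-.002,.176],-.2025)
s=observe();p=vision.read_camera('wrist');save(p,'w11');np.savez('/tmp/w11.npz',**p,T=wfc(p,s))
for n in ['scene','side']:
  q=vision.read_camera(n);save(q,n+'3');np.savez(f'/tmp/{n}3.npz',**q)
"
```

```text
settled 17.5 [0.5738 0.0035 0.1647] [-0.0223 -0.0172 -0.9996] [-0.1153  0.4664  1.4032 -0.0204  1.2922  0.0898]
{'slide_mm': array([-11.3,   5. ,   4.8]), 'tcp': array([0.5738, 0.0035, 0.1647]), 'jaw': -0.1995, 'xdown': array([-0.0223, -0.0172, -0.9996]), 'j6': 0.09, 'op': 0.0098, 'F': array([ 0.42,  0.22, -1.15]), 't': 17.5, 'spin': 0.003}
```

View pics/w11.png

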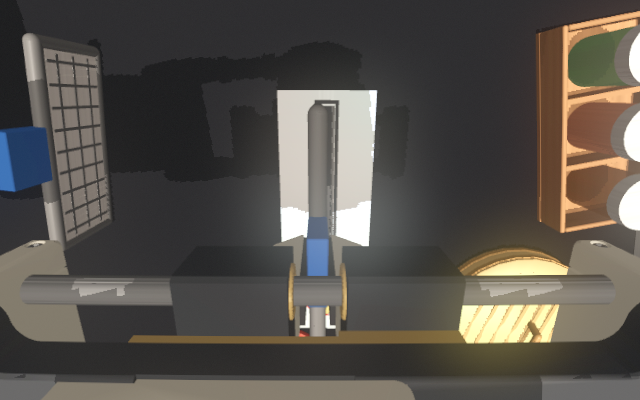

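View pics/side3.png

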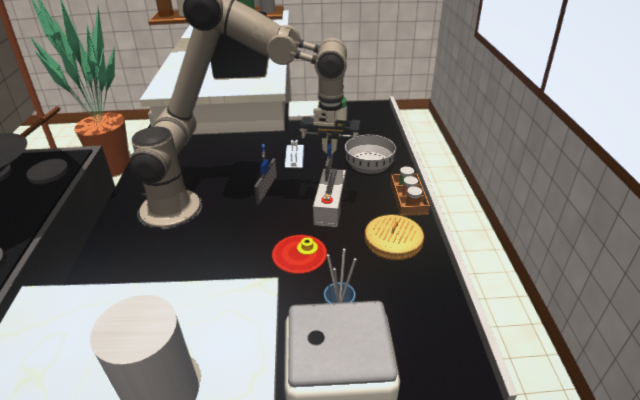

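Emit:
send_rows(
  motion=[
    {"hand": -1, "slide": [38, 4, 4], "spin": 0},
    {"hand": -1, "slide": [0, 0, 0], "spin": 0},
  ],
)

```text
time: 17.85
tool_pos: [0.5745, 0.0046, 0.1274]
tool_rot: [-0.719, 1.544, -2.481]
contact_force: [-0.8, 0.8, -2.6]
opening: 0.0099
```

```bash
python3 -c "
from h import *
s=settle(3);plan([.578,-.002,.176],-.2025)"
```

```text
settled 18.0 [0.5789 0.0041 0.1336] [-0.0091 -0.0175 -0.9998] [-0.114   0.4942  1.4469 -0.0198  1.2075  0.0841]
{'slide_mm': array([-42.3,   0.1,   6.9]), 'tcp': array([0.5789, 0.0041, 0.1336]), 'jaw': -0.191, 'xdown': array([-0.0091, -0.0175, -0.9998]), 'j6': 0.084, 'op': 0.0097, 'F': array([ 1.07,  0.5 , -1.62]), 't': 18.0, 'spin': 0.0115}
```

Emit:
send_rows(
  motion=[
    {"hand": -1, "slide": [-45, 0, 0], "spin": 0},
  ],
)

```text
time: 18.1
tool_pos: [0.576, 0.0058, 0.175]
tool_rot: [-0.685, 1.545, -2.446]
contact_force: [0.2, -0.4, -2.4]
opening: 0.0095
```

```bash
python3 -c "
from h import *
s=settle(4);plan([.578,-.002,.176],-.2025)"
```

```text
settled 18.3 [0.5805 0.0053 0.1814] [-0.0038 -0.0181 -0.9998] [-0.1116  0.4538  1.3764 -0.019   1.3132  0.0836]
{'slide_mm': array([ 5.5, -1. ,  7.5]), 'tcp': array([0.5805, 0.0053, 0.1814]), 'jaw': -0.1903, 'xdown': array([-0.0038, -0.0181, -0.9998]), 'j6': 0.084, 'op': 0.0096, 'F': array([ 0.59,  0.28, -2.12]), 't': 18.3, 'spin': 0.0122}
```

Emit:
send_rows(
  motion=[
    {"hand": -1, "slide": [40, -1, 7], "spin": 0.012},
  ],
)

```text
time: 18.4
tool_pos: [0.5816, -0.0016, 0.1462]
tool_rot: [0.594, 1.55, -1.178]
contact_force: [0.9, -0.1, -3.0]
opening: 0.0097
```

```bash
python3 -c "
from h import *
s=settle(4);plan([.578,-.002,.176],-.2025)
s=observe();p=vision.read_camera('wrist');save(p,'w12');np.savez('/tmp/w12.npz',**p,T=wfc(p,s))
a=p['pixels'][60:350,230:410];cv2.imwrite('pics/w12c.png',cv2.resize(a,None,fx=2,fy=2,interpolation=cv2.INTER_CUBIC))
for n in ['scene','side']:
  q=vision.read_camera(n);save(q,n+'4');np.savez(f'/tmp/{n}4.npz',**q)
q,_=load('/tmp/scene4.npz');cv2.imwrite('pics/scene4c.png',cv2.resize(q['pixels'][100:240,280:440],None,fx=4,fy=4,interpolation=cv2.INTER_CUBIC))
"
```

```text
settled 18.6 [ 0.5772 -0.0019  0.1412] [-0.0064 -0.0176 -0.9998] [-0.1247  0.4825  1.4444 -0.0195  1.2189  0.0843]
{'slide_mm': array([-34.8,   0.7,   0.6]), 'tcp': array([ 0.5772, -0.0019,  0.1412]), 'jaw': -0.2022, 'xdown': array([-0.0064, -0.0176, -0.9998]), 'j6': 0.084, 'op': 0.0099, 'F': array([ 0.39,  0.07, -1.27]), 't': 18.6, 'spin': 0.0003}
```

View pics/w12c.png

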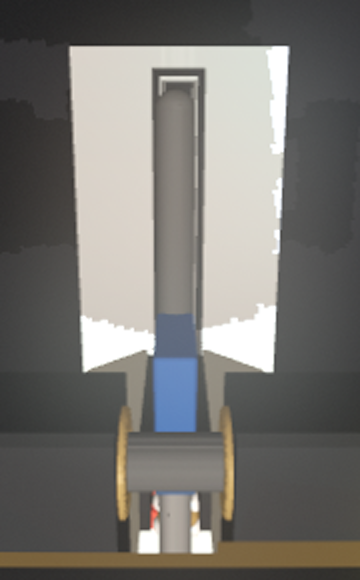

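View pics/scene4c.png

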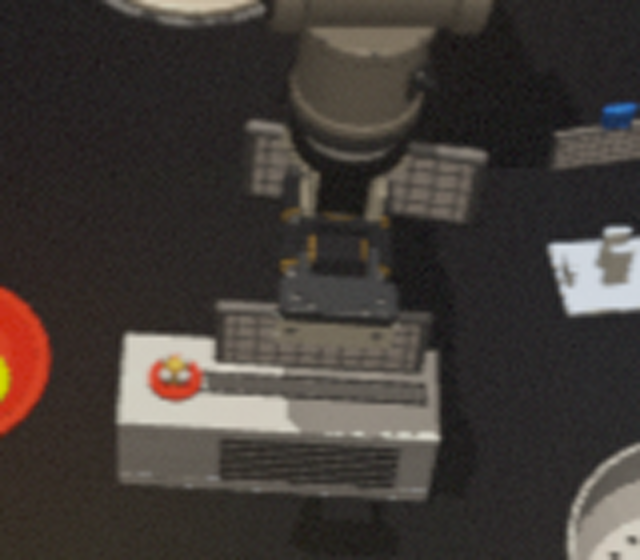

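```bash
python3 - <<'E'
from h import *
p,T=load('/tmp/w12.npz');W=cloud(p,T)
b=W[80:240,295:345].reshape(-1,3);m=(b[:,2]>.15)&(b[:,2]<.18);b=b[m]
ydir=np.array([.2011,.9796]);xdir=np.array([.9796,-.2011])
o=np.array([.5781,-.0022]);d=b[:,:2]-o
a=d@ydir;c=d@xdir
print('z',np.percentile(b[:,2],[50,95]),'along max',np.percentile(a,[50,99,100]),'across',np.median(c),np.percentile(c,[2,98]))
k=np.polyfit(a,c,1);print('rel yaw',k)
# slot outline now: ortho at z=.08
im=ortho(p,T,.5781,-.0022,-.2025,.03,.1,.08);cv2.imwrite('pics/o12.png',cv2.resize(im,None,fx=2,fy=2))
E
```

```text
z [0.16962968 0.17591767] along max [0.04605036 0.07453209 0.07544636] across -0.0010425024249697992 [-0.00571759  0.0040643 ]
rel yaw [ 0.00103206 -0.00087673]
```

View pics/o12.png

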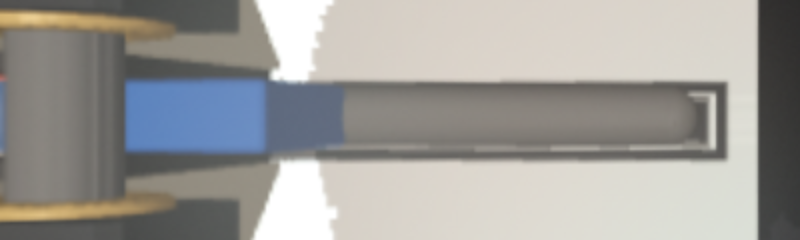

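Filter and slot agree apart from -1.0 mm across. Their yaw matches to 0.001 rad. I'll correct that and approach.

Emit:
send_rows(
  motion=[
    {"hand": -1, "slide": [20, 1, 0], "spin": 0},
  ],
)

```text
time: 18.85
tool_pos: [0.5824, -0.0026, 0.1262]
tool_rot: [0.485, 1.551, -1.288]
contact_force: [-0.5, -0.8, -1.4]
opening: 0.0099
```

```bash
cat >> h.py <<'E'
def relf(tag=None,lo=.006,hi=.04):
    s=observe();p=vision.read_camera('wrist');T=wfc(p,s);W=cloud(p,T)
    zt=s['tool_pos'][2]-.0354+.066
    b=W[80:240,295:345].reshape(-1,3);b=b[(b[:,2]>zt-.02)&(b[:,2]<zt+.008)]
    d=b[:,:2]-np.array([.5781,-.0022]);a=d@np.array([.2011,.9796]);c=d@np.array([.9796,-.2011])
    x=axes(s)[:,0];print('across',np.median(c).round(4),'end',np.percentile(a,99).round(4),'slope',np.polyfit(a,c,1).round(4),'jawtilt',round(x[0]*.98-x[1]*.2,4),'bottom above mouth',round(s['tool_pos'][2]-.0354-.08,4),'F',s['contact_force'].round(1),'op',round(s['opening'],4))
    if tag: save(p,tag)
E
python3 -c "
from h import *
settle(4);plan([.5781,-.0022,.0494],-.2025);relf('w13')"
```

```text
settled 19.05 [ 0.58   -0.0024  0.1235] [-0.0016 -0.0183 -0.9998] [-0.125   0.501   1.4654 -0.0198  1.1746  0.0845]
{'slide_mm': array([74.1, -2. , -1.2]), 'tcp': array([ 0.58  , -0.0024,  0.1235]), 'jaw': -0.2018, 'xdown': array([-0.0016, -0.0183, -0.9998]), 'j6': 0.084, 'op': 0.0097, 'F': array([-0.3 , -0.15, -1.28]), 't': 19.05, 'spin': 0.0007}
across 0.0016 end 0.0745 slope [-0.0004  0.0018] jawtilt 0.0021 bottom above mouth 0.0081 F [-0.3 -0.1 -1.3] op 0.0097
```

Emit:
send_rows(
  motion=[
    {"hand": -1, "slide": [3, -1.5, 0], "spin": 0},
  ],
)

```text
time: 19.2
tool_pos: [0.5796, -0.0023, 0.122]
tool_rot: [0.285, 1.552, -1.488]
contact_force: [-0.2, 1.1, -2.3]
opening: 0.0094
```

```bash
python3 -c "
from h import *
settle(4);relf('w14')"
```

```text
settled 19.4 [ 0.5788 -0.0022  0.1211] [-3.000e-04 -1.840e-02 -9.998e-01] [-0.1249  0.5006  1.4732 -0.0199  1.1659  0.0848]
across 0.0004 end 0.0745 slope [0.0006 0.0006] jawtilt 0.0034 bottom above mouth 0.0057 F [-0.3  1.2 -0.7] op 0.0096
```

Emit:
send_rows(
  motion=[
    {"hand": -1, "slide": [3, -0.6, 0], "spin": 0},
  ],
)

```text
time: 19.55
tool_pos: [0.5786, -0.0022, 0.1185]
tool_rot: [0.242, 1.552, -1.531]
contact_force: [0.8, -0.4, -1.4]
opening: 0.0099
```

```bash
python3 -c "
from h import *
settle(3);relf()"
```

```text
settled 19.7 [ 0.578  -0.0021  0.1178] [-9.000e-04 -1.830e-02 -9.998e-01] [-0.125   0.5029  1.4792 -0.02    1.1582  0.0849]
across -0.0004 end 0.0744 slope [-0.0007 -0.0001] jawtilt 0.0027 bottom above mouth 0.0024 F [-0.2  0.8 -1.9] op 0.0097
```

Emit:
send_rows(
  motion=[
    {"hand": -1, "slide": [6, -0.3, 0], "spin": 0},
  ],
)

```text
time: 19.85
tool_pos: [0.5785, -0.0023, 0.1125]
tool_rot: [0.268, 1.552, -1.505]
contact_force: [-0.2, 1.4, -2.1]
opening: 0.0096
```

```bash
python3 -c "
from h import *
settle(3);relf('w15')"
```

```text
settled 20.0 [ 0.5774 -0.0022  0.1113] [-0.0019 -0.0182 -0.9998] [-0.1252  0.5091  1.4882 -0.0201  1.144   0.0851]
across -0.0009 end 0.0742 slope [-0.0007 -0.0007] jawtilt 0.0017 bottom above mouth -0.0041 F [ 0.3  0.6 -2.1] op 0.0099
```

Emit:
send_rows(
  motion=[
    {"hand": -1, "slide": [10, 0.6, 0], "spin": 0},
  ],
)

```text
time: 20.15
tool_pos: [0.5793, -0.0026, 0.1025]
tool_rot: [0.29, 1.552, -1.482]
contact_force: [0.3, 0.3, -1.1]
opening: 0.0098
```

```bash
python3 -c "
from h import *
settle(3);relf()"
```

```text
settled 20.3 [ 0.5776 -0.0025  0.1006] [-0.0034 -0.0181 -0.9998] [-0.1256  0.5215  1.4995 -0.0204  1.1218  0.0851]
across -0.0007 end 0.074 slope [-0.0009 -0.0004] jawtilt 0.0002 bottom above mouth -0.0148 F [-0.5  0.3 -1. ] op 0.0099
```

Emit:
send_rows(
  motion=[
    {"hand": -1, "slide": [14, 0, 0], "spin": 0},
  ],
)

```text
time: 20.45
tool_pos: [0.5793, -0.0029, 0.0887]
tool_rot: [0.278, 1.552, -1.495]
contact_force: [0.5, 0.3, -1.6]
opening: 0.01
```

```bash
python3 -c "
from h import *
settle(3);relf()"
```

```text
settled 20.6 [ 0.5773 -0.0027  0.0865] [-0.0042 -0.0179 -0.9998] [-0.1261  0.537   1.5157 -0.0206  1.091   0.0854]
across -0.0009 end 0.0737 slope [ 0.0015 -0.0007] jawtilt -0.0006 bottom above mouth -0.0289 F [ 0.4  0.2 -1.5] op 0.0096
```

Emit:
send_rows(
  motion=[
    {"hand": -1, "slide": [15, 0.5, -0.5], "spin": 0},
  ],
)

```text
time: 20.75
tool_pos: [0.5797, -0.0027, 0.0744]
tool_rot: [0.242, 1.552, -1.531]
contact_force: [-0.8, -0.7, -1.7]
opening: 0.0099
```

```bash
python3 -c "
from h import *
settle(3);relf()"
```

```text
settled 20.9 [ 0.5781 -0.0026  0.0721] [-0.0037 -0.018  -0.9998] [-0.1257  0.5545  1.5295 -0.021   1.059   0.0865]
across -0.0001 end 0.074 slope [0.0006 0.0001] jawtilt -0.0 bottom above mouth -0.0433 F [-0.   0.  -1.8] op 0.0095
```

Emit:
send_rows(
  motion=[
    {"hand": -1, "slide": [12, 0.5, -0.5], "spin": 0},
  ],
)

```text
time: 21.05
tool_pos: [0.5799, -0.0025, 0.0624]
tool_rot: [0.188, 1.552, -1.585]
contact_force: [-2.3, 0.8, -1.9]
opening: 0.01
```

```bash
python3 -c "
from h import *
settle(3);relf()"
```

```text
settled 21.2 [ 0.5791 -0.0025  0.0601] [-0.0029 -0.0181 -0.9998] [-0.1253  0.5701  1.5398 -0.0213  1.0325  0.0876]
across 0.0028 end 0.0862 slope [-0.0101  0.0031] jawtilt 0.0008 bottom above mouth -0.0553 F [-0.  -0.4 -1.4] op 0.0097
```

Emit:
send_rows(
  motion=[
    {"hand": -1, "slide": [8, 0, 0], "spin": 0},
  ],
)

```text
time: 21.35
tool_pos: [0.5798, -0.0026, 0.0533]
tool_rot: [0.152, 1.552, -1.621]
contact_force: [-0.9, 0.1, -1.6]
opening: 0.0097
```

```bash
python3 -c "
from h import *
settle(3);relf('w16')"
```

```text
settled 21.5 [ 0.5794 -0.0027  0.0519] [-0.0023 -0.0182 -0.9998] [-0.1256  0.5803  1.5473 -0.0217  1.0142  0.0877]
across 0.0035 end 0.0856 slope [-0.0097  0.0034] jawtilt 0.0014 bottom above mouth -0.0635 F [-0.8 -0.8 -1.6] op 0.0098
```

Emit:
send_rows(
  motion=[
    {"hand": -1, "slide": [3.5, 0, 0], "spin": 0},
  ],
)

```text
time: 21.65
tool_pos: [0.5798, -0.0027, 0.0492]
tool_rot: [0.13, 1.553, -1.643]
contact_force: [-3.0, 8.4, 38.3]
opening: 0.0099
```

```bash
python3 -c "
from h import *
settle(3);relf('w17')"
```

```text
settled 21.8 [ 0.5799 -0.0027  0.0493] [-0.0011 -0.0183 -0.9998] [-0.1256  0.5835  1.5498 -0.0216  1.0072  0.0878]
across 0.004 end 0.0856 slope [-0.0103  0.004 ] jawtilt 0.0026 bottom above mouth -0.0661 F [-1.6  0.2  4.1] op 0.0095
```

View pics/w17.png

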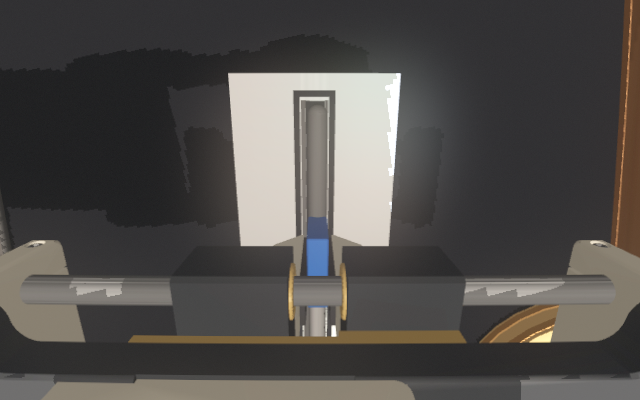

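The filter is seated: the bottom touched at -66.1 mm and the filter lies flush inside the outline at (313,170). Releasing.

Emit:
send_rows(
  motion=[
    {"hand": 0.4, "slide": [0, 0, 0], "spin": 0},
  ],
)

```text
time: 21.95
tool_pos: [0.5804, -0.0028, 0.0496]
tool_rot: [0.217, 1.552, -1.555]
contact_force: [-0.2, 0.2, 0.4]
opening: 0.0142
```

```bash
python3 -c "
from h import *
settle(6);print(observe()['opening'])"
```

```text
settled 22.25 [ 0.58   -0.0028  0.0492] [-8.000e-04 -1.830e-02 -9.998e-01] [-0.1256  0.5837  1.5497 -0.0217  1.0068  0.0878]
0.03705423485049669
```

Emit:
send_rows(
  motion=[
    {"hand": 1, "slide": [-50, 0, 0], "spin": 0},
  ],
)

```text
time: 22.35
tool_pos: [0.5756, -0.0016, 0.0935]
tool_rot: [-0.509, 1.549, -2.282]
contact_force: [2.1, 0.8, 0.3]
opening: 0.0452
```

```bash
python3 -c "
from h import *
settle(3);plan([.4875,-.25,.11],-.2)"
```

```text
settled 22.5 [ 0.5824 -0.0021  0.1023] [ 0.006  -0.0192 -0.9998] [-0.124   0.5223  1.4928 -0.0203  1.1183  0.0867]
{'slide_mm': array([ -3.5, -43.3, 262. ]), 'tcp': array([ 0.5824, -0.0021,  0.1023]), 'jaw': -0.2018, 'xdown': array([ 0.006 , -0.0192, -0.9998]), 'j6': 0.087, 'op': 0.0572, 'F': array([-0.04, -0.62, -0.6 ]), 't': 22.5, 'spin': -0.0018}
```

Emit:
send_rows(
  motion=[
    {"hand": 1, "slide": [-4, -7, 43], "spin": 0},
    {"hand": 1, "slide": [-2, -7, 43], "spin": 0},
    {"hand": 1, "slide": [0, -7, 43], "spin": 0},
    {"hand": 1, "slide": [0, -7, 43], "spin": 0},
    {"hand": 1, "slide": [0, -7, 43], "spin": 0},
  ],
)

```text
time: 23.0
tool_pos: [0.5041, -0.2064, 0.1091]
tool_rot: [0.519, 1.552, -1.243]
contact_force: [0.4, -1.0, 0.6]
opening: 0.091
```

```bash
python3 -c "
from h import *
settle(4);plan([.4875,-.25,.11],-.2)
s=observe();p=vision.read_camera('wrist');save(p,'w18');np.savez('/tmp/w18.npz',**p,T=wfc(p,s))
for n in ['scene','side']:
  q=vision.read_camera(n);save(q,n+'5');np.savez(f'/tmp/{n}5.npz',**q)
"
```

```text
settled 23.2 [ 0.5045 -0.2057  0.109 ] [ 0.0057 -0.017  -0.9998] [-0.5201  0.4486  1.5998 -0.0136  1.0799 -0.3192]
{'slide_mm': array([-0.3, -8.1, 46.7]), 'tcp': array([ 0.5045, -0.2057,  0.109 ]), 'jaw': -0.1945, 'xdown': array([ 0.0057, -0.017 , -0.9998]), 'j6': -0.319, 'op': 0.0919, 'F': array([ 0.01, -0.36,  0.09]), 't': 23.2, 'spin': 0.0055}
```

View pics/w18.png

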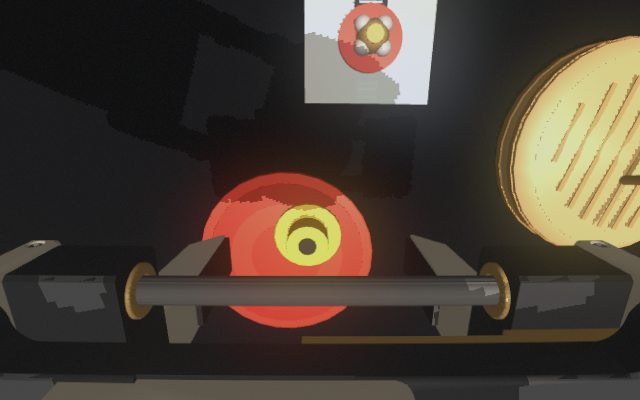

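View pics/scene5.png

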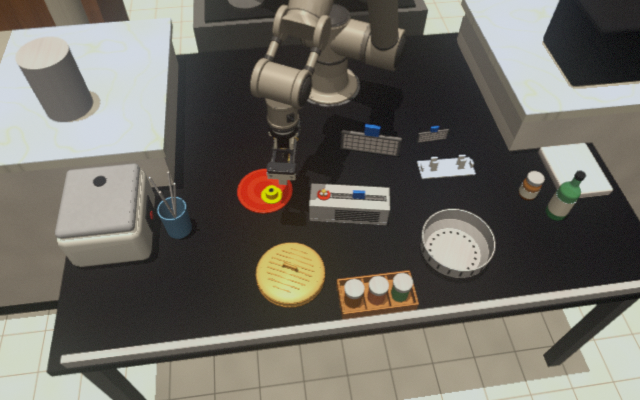

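The filter is home in the intake, with its tab visible at scene (359,195). The cap's top is at wrist (307,246). I'll measure the cap and stud again from this pose.

```bash
python3 - <<'E'
from h import *
p,T=load('/tmp/w18.npz')
m,W=cap(p,T)
m[:200]=0;m[272:]=0;m[:,:265]=0;m[:,350:]=0
w=W[m];z=w[:,2];t=w[z>.030]
print('top',len(t),(np.percentile(t,1,0)+np.percentile(t,99,0))/2,np.percentile(t,99,0)-np.percentile(t,1,0),t.mean(0))
hsv=cv2.cvtColor(p['pixels'],cv2.COLOR_BGR2HSV)
# hole centre
g=cv2.cvtColor(p['pixels'],cv2.COLOR_BGR2GRAY);d=(g<90);d[:236]=0;d[258:]=0;d[:,:297]=0;d[:,318:]=0
ys,xs=np.where(d);print(len(xs),xs.mean(),ys.mean(),ray(p,T,[[xs.mean(),ys.mean()]],.036))
r=((hsv[...,0]<8)|(hsv[...,0]>172))&(hsv[...,1]>110)&(abs(W[...,2]-.083)<.008)
k,l,st,c=cv2.connectedComponentsWithStats(r.astype(np.uint8));i=1+np.argmax(st[1:,4])
h=cv2.convexHull(np.argwhere(l==i)[:,::-1].astype(np.int32));e=cv2.fitEllipse(h)
print('seal',e,ray(p,T,[e[0]],.084))
E
```

```text
top 1160 [ 0.48738963 -0.24948956  0.0336195 ] [0.0355257  0.03591712 0.00538531] [ 0.48771167 -0.24887079  0.03447455]
198 306.67171717171715 246.05555555555554 [[ 0.48691811 -0.24946522  0.036     ]]
seal ((369.7068786621094, 37.276676177978516), (62.71181869506836, 70.1756362915039), 15.78042221069336) [[ 0.55765929 -0.10054559  0.084     ]]
```

Emit:
send_rows(
  motion=[
    {"hand": 1, "slide": [0, -8, 45], "spin": 0},
  ],
)

```text
time: 23.45
tool_pos: [0.4909, -0.242, 0.1098]
tool_rot: [0.59, 1.554, -1.164]
contact_force: [0.2, -1.3, 0.9]
opening: 0.0917
```

```bash
python3 -c "
from h import *
settle(3);plan([.4874,-.2503,-.0205])"
```

```text
settled 23.6 [ 0.4891 -0.2469  0.1099] [ 0.0061 -0.0174 -0.9998] [-0.6003  0.4517  1.5919 -0.0124  1.0832 -0.4034]
{'slide_mm': array([130.4,  -2.2,   1.6]), 'tcp': array([ 0.4891, -0.2469,  0.1099]), 'jaw': -0.191, 'xdown': array([ 0.0061, -0.0174, -0.9998]), 'j6': -0.403, 'op': 0.0921, 'F': array([ 0.91, -0.15, -0.71]), 't': 23.6}
```

Emit:
send_rows(
  motion=[
    {"hand": 1, "slide": [45, 0, 0], "spin": 0},
  ],
)

```text
time: 23.7
tool_pos: [0.4938, -0.2492, 0.0694]
tool_rot: [0.794, 1.542, -0.967]
contact_force: [1.2, -0.1, -0.6]
opening: 0.0921
```

```bash
python3 -c "
from h import *
settle(4);plan([.4874,-.2503,-.0205])"
```

```text
settled 23.9 [ 0.4893 -0.2461  0.0647] [ 0.0042 -0.0158 -0.9999] [-0.599   0.5074  1.6415 -0.0129  0.9804 -0.4023]
{'slide_mm': array([85.3, -1.7,  3.2]), 'tcp': array([ 0.4893, -0.2461,  0.0647]), 'jaw': -0.1895, 'xdown': array([ 0.0042, -0.0158, -0.9999]), 'j6': -0.402, 'op': 0.0917, 'F': array([ 0.52, -0.69,  0.72]), 't': 23.9}
```

Emit:
send_rows(
  motion=[
    {"hand": 1, "slide": [45, -2, 3], "spin": 0},
  ],
)

```text
time: 24.0
tool_pos: [0.4926, -0.2517, 0.0258]
tool_rot: [0.784, 1.542, -0.975]
contact_force: [0.1, -1.7, 0.4]
opening: 0.0919
```

```bash
python3 -c "
from h import *
settle(4);plan([.4874,-.2503,-.0205])"
```

```text
settled 24.2 [ 0.4875 -0.2491  0.021 ] [ 0.0042 -0.0157 -0.9999] [-0.6055  0.5672  1.6826 -0.0136  0.8794 -0.4078]
{'slide_mm': array([41.5, -0.1,  0.6]), 'tcp': array([ 0.4875, -0.2491,  0.021 ]), 'jaw': -0.189, 'xdown': array([ 0.0042, -0.0157, -0.9999]), 'j6': -0.408, 'op': 0.0917, 'F': array([0.83, 0.02, 1.64]), 't': 24.2}
```

Emit:
send_rows(
  motion=[
    {"hand": 1, "slide": [32, 0, 0], "spin": 0},
  ],
)

```text
time: 24.3
tool_pos: [0.492, -0.252, -0.0055]
tool_rot: [0.741, 1.545, -1.019]
contact_force: [0.7, -0.6, -0.5]
opening: 0.0917
```

```bash
python3 -c "
from h import *
settle(4);plan([.4874,-.2503,-.0205])
p=vision.read_camera('wrist');save(p,'w19')"
```

```text
settled 24.5 [ 0.4883 -0.2498 -0.0092] [ 0.0053 -0.0164 -0.9999] [-0.6057  0.6137  1.7028 -0.0145  0.8114 -0.407 ]
{'slide_mm': array([11.3, -0.9,  0.5]), 'tcp': array([ 0.4883, -0.2498, -0.0092]), 'jaw': -0.1888, 'xdown': array([ 0.0053, -0.0164, -0.9999]), 'j6': -0.407, 'op': 0.0918, 'F': array([ 0.21, -0.49,  0.29]), 't': 24.5}
```

View pics/w19.png

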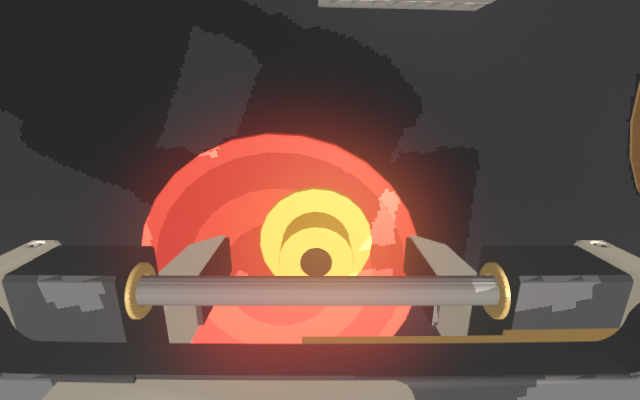

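The cap at (316,262) is centred between the jaws. A last 10 mm down, then close.

Emit:
send_rows(
  motion=[
    {"hand": 1, "slide": [10, -1, 0], "spin": 0},
  ],
)

```text
time: 24.65
tool_pos: [0.4896, -0.2512, -0.0164]
tool_rot: [0.672, 1.548, -1.087]
contact_force: [1.2, -1.1, -0.7]
opening: 0.0921
```

```bash
python3 -c "
from h import *
settle(4);plan([.4874,-.2503,-.0205])"
```

```text
settled 24.85 [ 0.4877 -0.2501 -0.0186] [ 0.0064 -0.0172 -0.9998] [-0.6068  0.6274  1.7112 -0.0148  0.7881 -0.4075]
{'slide_mm': array([ 1.9, -0.3,  0.2]), 'tcp': array([ 0.4877, -0.2501, -0.0186]), 'jaw': -0.1889, 'xdown': array([ 0.0064, -0.0172, -0.9998]), 'j6': -0.407, 'op': 0.0922, 'F': array([-0.1 ,  0.64, -0.99]), 't': 24.85}
```

Emit:
send_rows(
  motion=[
    {"hand": -1, "slide": [1, 0, 0], "spin": 0},
  ],
  grip_force=30,
)

```text
time: 24.95
tool_pos: [0.488, -0.2503, -0.0193]
tool_rot: [0.56, 1.552, -1.2]
contact_force: [-0.7, 0.3, -0.4]
opening: 0.0873
```

```bash
python3 -c "
from h import *
settle(16);plan([.4874,-.2503,-.0205])
p=vision.read_camera('wrist');save(p,'w20')"
```

```text
settled 25.75 [ 0.4878 -0.2501 -0.0196] [ 0.0063 -0.0172 -0.9998] [-0.6068  0.629   1.7117 -0.0148  0.7859 -0.4074]
{'slide_mm': array([ 0.9, -0.3,  0.2]), 'tcp': array([ 0.4878, -0.2501, -0.0196]), 'jaw': -0.1889, 'xdown': array([ 0.0063, -0.0172, -0.9998]), 'j6': -0.407, 'op': 0.0377, 'F': array([-0.51,  0.49,  0.52]), 't': 25.75}
```

View pics/w20.png

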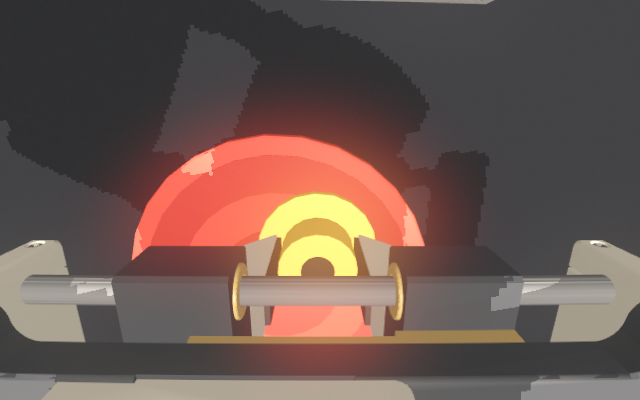

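Opening is 37.7 mm, so the cap's body is held. Lifting.

Emit:
send_rows(
  motion=[
    {"hand": -1, "slide": [-40, 0, 0], "spin": 0},
  ],
  grip_force=45,
)

```text
time: 25.9
tool_pos: [0.4842, -0.2473, 0.0163]
tool_rot: [-0.008, 1.559, -1.768]
contact_force: [0.3, 0.3, -0.7]
opening: 0.0374
```

```bash
python3 -c "
from h import *
settle(3);plan([.5581,-.1008,.1])"
```

```text
settled 26.05 [ 0.489  -0.2504  0.0224] [ 0.0103 -0.0199 -0.9997] [-0.606   0.5644  1.6832 -0.0137  0.8742 -0.4084]
{'slide_mm': array([ -79.9,   40.8, -158.6]), 'tcp': array([ 0.489 , -0.2504,  0.0224]), 'jaw': -0.1888, 'xdown': array([ 0.0103, -0.0199, -0.9997]), 'j6': -0.408, 'op': 0.0374, 'F': array([ 0.25,  0.41, -1.  ]), 't': 26.05}
```

Emit:
send_rows(
  motion=[
    {"hand": -1, "slide": [-48, 0, 0], "spin": 0},
  ],
)

```text
time: 26.15
tool_pos: [0.4845, -0.2469, 0.0649]
tool_rot: [0.125, 1.558, -1.634]
contact_force: [1.1, -1.3, 0.0]
opening: 0.0373
```

```bash
python3 -c "
from h import *
settle(3);plan([.5581,-.1008,.1])"
```

```text
settled 26.3 [ 0.49   -0.2504  0.0724] [ 0.0146 -0.0228 -0.9996] [-0.6049  0.4949  1.6387 -0.0126  0.9831 -0.4092]
{'slide_mm': array([ -30. ,   39.3, -159.2]), 'tcp': array([ 0.49  , -0.2504,  0.0724]), 'jaw': -0.1887, 'xdown': array([ 0.0146, -0.0228, -0.9996]), 'j6': -0.409, 'op': 0.0376, 'F': array([-0.55, -0.33, -1.25]), 't': 26.3}
```

Emit:
send_rows(
  motion=[
    {"hand": -1, "slide": [-42, 0, 0], "spin": 0},
  ],
)

```text
time: 26.4
tool_pos: [0.4858, -0.2472, 0.109]
tool_rot: [0.453, 1.554, -1.307]
contact_force: [0.6, -0.2, -1.2]
opening: 0.037
```

```bash
python3 -c "
from h import *
settle(3);plan([.5581,-.1008,.1])"
```

```text
settled 26.55 [ 0.4903 -0.2501  0.1153] [ 0.0172 -0.0247 -0.9995] [-0.6041  0.4421  1.5912 -0.012   1.0801 -0.4098]
{'slide_mm': array([  12.8,   38.3, -159.6]), 'tcp': array([ 0.4903, -0.2501,  0.1153]), 'jaw': -0.1886, 'xdown': array([ 0.0172, -0.0247, -0.9995]), 'j6': -0.41, 'op': 0.0378, 'F': array([-0.12, -0.43, -1.05]), 't': 26.55}
```

Emit:
send_rows(
  motion=[
    {"hand": -1, "slide": [0, 9, -38], "spin": 0},
    {"hand": -1, "slide": [0, 9, -38], "spin": 0},
    {"hand": -1, "slide": [0, 9, -38], "spin": 0},
    {"hand": -1, "slide": [0, 9, -38], "spin": 0},
  ],
)

```text
time: 26.95
tool_pos: [0.5511, -0.1071, 0.1049]
tool_rot: [0.498, 1.548, -1.272]
contact_force: [-0.0, 0.1, -0.7]
opening: 0.037
```

```bash
python3 -c "
from h import *
settle(5);plan([.5581,-.1008,.1])
s=observe();p=vision.read_camera('wrist');save(p,'w21');np.savez('/tmp/w21.npz',**p,T=wfc(p,s))
for n in ['scene','side']:
  q=vision.read_camera(n);save(q,n+'6');np.savez(f'/tmp/{n}6.npz',**q)
q,_=load('/tmp/scene6.npz');a=q['pixels'][130:240,290:410]
q,_=load('/tmp/side6.npz');b=q['pixels'][150:260,270:390]
cv2.imwrite('pics/ss6.png',np.hstack([cv2.resize(x,(395,362),interpolation=cv2.INTER_CUBIC) for x in (a,b)]))
"
```

```text
settled 27.2 [ 0.5509 -0.1086  0.1056] [ 0.0074 -0.0226 -0.9997] [-0.319   0.4804  1.5561 -0.0216  1.091  -0.1123]
{'slide_mm': array([ 5.5,  5.4, -9.2]), 'tcp': array([ 0.5509, -0.1086,  0.1056]), 'jaw': -0.1967, 'xdown': array([ 0.0074, -0.0226, -0.9997]), 'j6': -0.112, 'op': 0.0371, 'F': array([-0.9 , -0.42, -0.37]), 't': 27.2}
```

View pics/w21.png

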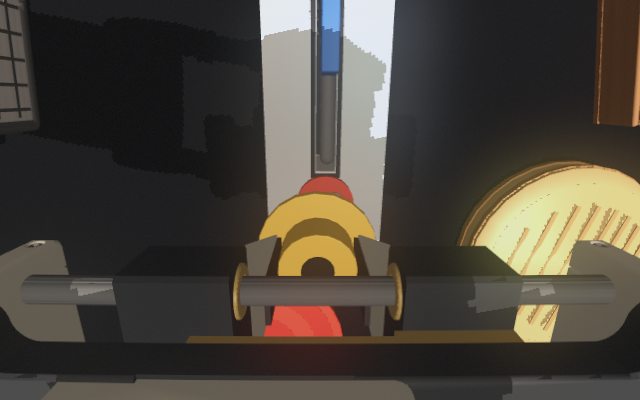

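View pics/ss6.png

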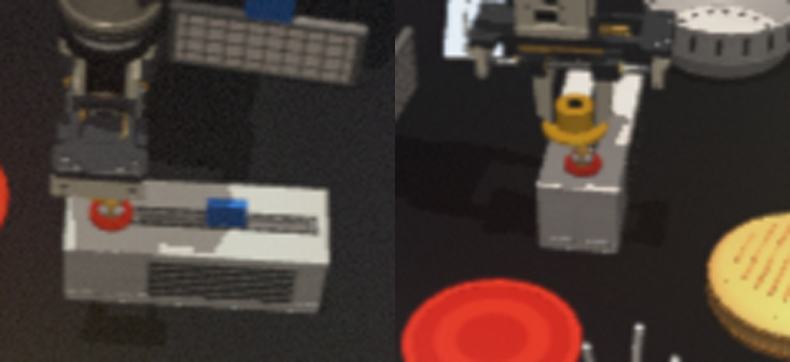

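```bash
cat >> h.py <<'E'
def caprel(p,T,s):
    """cap position from flange front arc and from the top hole, world"""
    zb=s['tool_pos'][2]+.0276
    g=cv2.cvtColor(p['pixels'],cv2.COLOR_BGR2GRAY)
    d=(g<80);d[:254]=0;d[276:]=0;d[:,:298]=0;d[:,338:]=0
    ys,xs=np.where(d)
    m,W=cap(p,T)
    m[:180]=0;m[276:]=0;m[:,:250]=0;m[:,385:]=0
    w=W[m];fl=w[(w[:,2]<zb+.009)&(w[:,2]>zb-.004)]
    # circle fit of the outer rim of the flange, radius 32 known
    rim=[]
    for c in range(262,374,3):
        col=np.where(m[:,c])[0]
        if len(col): rim.append(W[col[0]+1,c])
    rim=np.array(rim);rim=rim[(abs(rim[:,2]-zb-.005)<.008)]
    from scipy.optimize import least_squares
    r=least_squares(lambda q:np.hypot(rim[:,0]-q[0],rim[:,1]-q[1])-.032,s['tool_pos'][:2],loss='soft_l1',f_scale=.001)
    print('cap rim fit',r.x.round(4),'n',len(rim),'z',np.median(rim[:,2]).round(4),'expected zb',round(zb,4),'resid',np.abs(r.fun).mean().round(5))
    t=w[w[:,2]>zb+.022]
    if len(t): print('top mean x range',(np.percentile(t[:,:2],1,0)+np.percentile(t[:,:2],99,0))/2,np.median(t[:,2]))
    x=axes(s)[:,0];print('from tcp',(s['tool_pos'][:2]-.0276*x[:2]).round(4))
    return r.x
E
python3 - <<'E'
from h import *
p,T=load('/tmp/w21.npz');s=observe();caprel(p,T,s)
W=cloud(p,T);hsv=cv2.cvtColor(p['pixels'],cv2.COLOR_BGR2HSV)
m=(abs(W[...,2]-.08)<.004);m[:,:250]=0;m[:,400:]=0;m[240:]=0
w=W[m];print(np.median(w[:,2]))
d=(w[:,:2]-[.5579,-.1003])@np.array([.9796,-.2011]);print('box edges across rel stud',np.percentile(d,[.5,99.5]))
E
```

```text
cap rim fit [ 0.5502 -0.109 ] n 38 z 0.1355 expected zb 0.1343 resid 0.00021
top mean x range [ 0.55073924 -0.10114843] 0.15965084900853171
from tcp [ 0.5511 -0.1091]
0.07854917086517105
box edges across rel stud [-0.03943048  0.03989424]
```

Emit:
send_rows(
  motion=[
    {"hand": -1, "slide": [3, 5.6, -9.5], "spin": 0},
  ],
)

```text
time: 27.45
tool_pos: [0.5584, -0.1031, 0.1038]
tool_rot: [0.586, 1.545, -1.186]
contact_force: [-0.7, 0.1, -0.5]
opening: 0.0374
```

```bash
python3 -c "
from h import *
settle(5);plan([.5581,-.1008,.0524])
s=observe();p=vision.read_camera('wrist');save(p,'w22');caprel(p,wfc(p,s),s)"
```

```text
settled 27.7 [ 0.5587 -0.1017  0.1035] [ 0.009  -0.0231 -0.9997] [-0.3029  0.4925  1.5418 -0.0218  1.0919 -0.094 ]
{'slide_mm': array([51. , -1.4, -1.8]), 'tcp': array([ 0.5587, -0.1017,  0.1035]), 'jaw': -0.1989, 'xdown': array([ 0.009 , -0.0231, -0.9997]), 'j6': -0.094, 'op': 0.0372, 'F': array([ 0.35,  0.33, -0.39]), 't': 27.7}
cap rim fit [ 0.558 -0.102] n 38 z 0.1337 expected zb 0.1311 resid 0.00019
top mean x range [ 0.55835903 -0.09415712] 0.1575068176450015
from tcp [ 0.5584 -0.1011]
```

Emit:
send_rows(
  motion=[
    {"hand": -1, "slide": [15, -0.5, -1.2], "spin": 0},
  ],
)

```text
time: 27.85
tool_pos: [0.56, -0.1014, 0.0903]
tool_rot: [0.7, 1.543, -1.07]
contact_force: [1.0, -1.0, -0.5]
opening: 0.0372
```

```bash
python3 -c "
from h import *
settle(5);plan([.5581,-.1008,.0524])
s=observe();p=vision.read_camera('wrist');save(p,'w23');caprel(p,wfc(p,s),s)
q=vision.read_camera('side');save(q,'side7');cv2.imwrite('pics/side7c.png',cv2.resize(q['pixels'][150:240,280:380],(700,630),interpolation=cv2.INTER_CUBIC))"
```

```text
settled 28.1 [ 0.5587 -0.1009  0.089 ] [ 0.0095 -0.0232 -0.9997] [-0.3015  0.5083  1.5597 -0.0222  1.0576 -0.0916]
{'slide_mm': array([36.6, -1.1, -0.8]), 'tcp': array([ 0.5587, -0.1009,  0.089 ]), 'jaw': -0.199, 'xdown': array([ 0.0095, -0.0232, -0.9997]), 'j6': -0.092, 'op': 0.0373, 'F': array([-0.45, -0.2 , -0.29]), 't': 28.1}
cap rim fit [ 0.5579 -0.1013] n 38 z 0.1184 expected zb 0.1166 resid 0.00025
top mean x range [ 0.55836386 -0.09328073] 0.1429968837157073
from tcp [ 0.5585 -0.1003]
```

View pics/side7c.png

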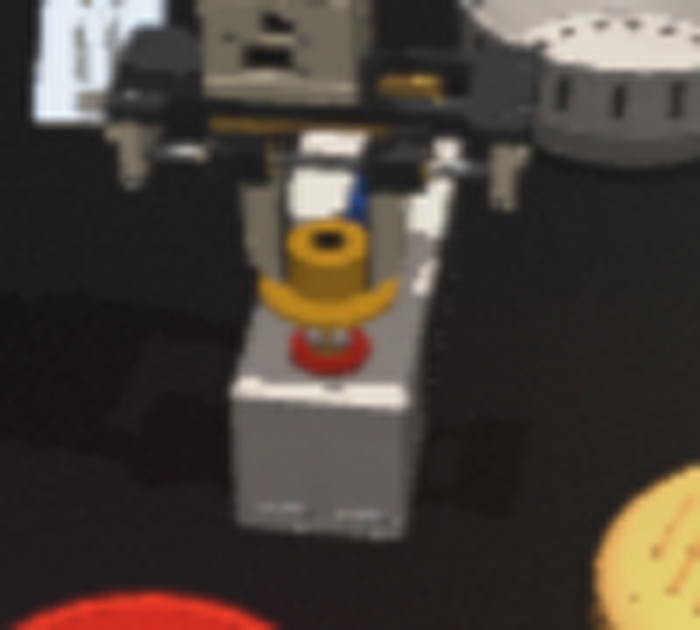

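Emit:
send_rows(
  motion=[
    {"hand": -1, "slide": [10, -0.6, -0.3], "spin": 0},
  ],
)

```text
time: 28.3
tool_pos: [0.5598, -0.1012, 0.0805]
tool_rot: [0.708, 1.543, -1.062]
contact_force: [-0.2, 0.1, -0.5]
opening: 0.0373
```

```bash
python3 -c "
from h import *
settle(4);plan([.5581,-.1008,.0524])
s=observe();p=vision.read_camera('wrist');save(p,'w24');caprel(p,wfc(p,s),s)"
```

```text
settled 28.5 [ 0.5582 -0.1007  0.0788] [ 0.0092 -0.0231 -0.9997] [-0.3014  0.5195  1.5726 -0.0225  1.0339 -0.0909]
{'slide_mm': array([26.4, -0.4, -0.4]), 'tcp': array([ 0.5582, -0.1007,  0.0788]), 'jaw': -0.199, 'xdown': array([ 0.0092, -0.0231, -0.9997]), 'j6': -0.091, 'op': 0.0373, 'F': array([ 0.15, -0.08, -0.52]), 't': 28.5}
cap rim fit [ 0.5574 -0.101 ] n 38 z 0.1084 expected zb 0.1064 resid 0.00024
top mean x range [ 0.55785278 -0.09309067] 0.13279594041878248
from tcp [ 0.5579 -0.1001]
```

Emit:
send_rows(
  motion=[
    {"hand": -1, "slide": [6, -0.5, 0], "spin": 0},
  ],
)

```text
time: 28.65
tool_pos: [0.5587, -0.101, 0.0737]
tool_rot: [0.658, 1.544, -1.112]
contact_force: [0.6, 0.6, -0.9]
opening: 0.0378
```

```bash
python3 -c "
from h import *
settle(4);plan([.5581,-.1008,.0524])
s=observe();p=vision.read_camera('wrist');save(p,'w25');caprel(p,wfc(p,s),s)"
```

```text
settled 28.85 [ 0.5578 -0.1007  0.0728] [ 0.0093 -0.0231 -0.9997] [-0.3017  0.5262  1.5801 -0.0227  1.0197 -0.0908]
{'slide_mm': array([20.4,  0. , -0.4]), 'tcp': array([ 0.5578, -0.1007,  0.0728]), 'jaw': -0.199, 'xdown': array([ 0.0093, -0.0231, -0.9997]), 'j6': -0.091, 'op': 0.0375, 'F': array([-0.58, -0.04, -0.38]), 't': 28.85}
cap rim fit [ 0.557  -0.1011] n 38 z 0.1022 expected zb 0.1004 resid 0.00021
top mean x range [ 0.55748011 -0.09316725] 0.12683645694556245
from tcp [ 0.5575 -0.1001]
```

Emit:
send_rows(
  motion=[
    {"hand": -1, "slide": [4, 0.4, -0.3], "spin": 0},
  ],
)

```text
time: 29.0
tool_pos: [0.5589, -0.1009, 0.0696]
tool_rot: [0.633, 1.545, -1.137]
contact_force: [-3.3, -0.3, 14.8]
opening: 0.0374
```

```bash
python3 -c "
from h import *
settle(4);plan([.5581,-.1008,.0524])
s=observe();p=vision.read_camera('wrist');caprel(p,wfc(p,s),s)"
```

```text
settled 29.2 [ 0.5588 -0.1009  0.0697] [ 0.0108 -0.0239 -0.9997] [-0.3013  0.5307  1.582  -0.0231  1.0116 -0.0901]
{'slide_mm': array([17.3, -1. , -0.3]), 'tcp': array([ 0.5588, -0.1009,  0.0697]), 'jaw': -0.1989, 'xdown': array([ 0.0108, -0.0239, -0.9997]), 'j6': -0.09, 'op': 0.0371, 'F': array([-1.67,  1.39,  5.69]), 't': 29.2}
cap rim fit [ 0.5581 -0.1013] n 38 z 0.099 expected zb 0.0973 resid 0.00021
top mean x range [ 0.5584187  -0.09325531] 0.12371415789100881
from tcp [ 0.5585 -0.1003]
```

Emit:
send_rows(
  motion=[
    {"hand": -1, "slide": [4, 0.2, 0], "spin": 0},
  ],
)

```text
time: 29.35
tool_pos: [0.5599, -0.1013, 0.0676]
tool_rot: [0.693, 1.543, -1.077]
contact_force: [-5.8, 1.1, 12.0]
opening: 0.0374
```

```bash
python3 -c "
from h import *
settle(4);plan([.5581,-.1008,.0524])
s=observe();p=vision.read_camera('wrist');save(p,'w26');caprel(p,wfc(p,s),s)"
```

```text
settled 29.55 [ 0.5591 -0.1011  0.066 ] [ 0.0111 -0.024  -0.9997] [-0.3013  0.5355  1.5853 -0.0233  1.0032 -0.0899]
{'slide_mm': array([13.6, -1.2, -0.3]), 'tcp': array([ 0.5591, -0.1011,  0.066 ]), 'jaw': -0.1989, 'xdown': array([ 0.0111, -0.024 , -0.9997]), 'j6': -0.09, 'op': 0.0378, 'F': array([-1.67,  0.05,  3.15]), 't': 29.55}
cap rim fit [ 0.5583 -0.1013] n 38 z 0.0961 expected zb 0.0936 resid 0.00023
top mean x range [ 0.55866785 -0.09352014] 0.12008217944529731
from tcp [ 0.5588 -0.1004]
```

Emit:
send_rows(
  motion=[
    {"hand": -1, "slide": [4, -0.8, 0], "spin": 0},
  ],
)

```text
time: 29.7
tool_pos: [0.5588, -0.1011, 0.0624]
tool_rot: [0.665, 1.544, -1.105]
contact_force: [0.5, -0.5, 1.7]
opening: 0.0375
```

```bash
python3 -c "
from h import *
settle(4);plan([.5581,-.1008,.0524])
s=observe();p=vision.read_camera('wrist');caprel(p,wfc(p,s),s)"
```

```text
settled 29.9 [ 0.558  -0.1009  0.0608] [ 0.0097 -0.0235 -0.9997] [-0.3017  0.5412  1.5923 -0.0233  0.992  -0.0899]
{'slide_mm': array([ 8.4, -0. , -0.3]), 'tcp': array([ 0.558 , -0.1009,  0.0608]), 'jaw': -0.199, 'xdown': array([ 0.0097, -0.0235, -0.9997]), 'j6': -0.09, 'op': 0.0374, 'F': array([ 1.58, -1.06, -8.29]), 't': 29.9}
cap rim fit [ 0.5572 -0.1013] n 38 z 0.0902 expected zb 0.0884 resid 0.00019
top mean x range [ 0.55761333 -0.0933189 ] 0.11476388458734302
from tcp [ 0.5577 -0.1003]
```

Emit:
send_rows(
  motion=[
    {"hand": -1, "slide": [4, -0.4, 0], "spin": 0},
  ],
)

```text
time: 30.05
tool_pos: [0.5579, -0.101, 0.0567]
tool_rot: [0.602, 1.545, -1.168]
contact_force: [0.6, -1.0, 1.2]
opening: 0.0371
```

```bash
python3 -c "
from h import *
settle(4);plan([.5581,-.1008,.0524])
s=observe();p=vision.read_camera('wrist');save(p,'w27');caprel(p,wfc(p,s),s)"
```

```text
settled 30.25 [ 0.5577 -0.1009  0.0571] [ 0.0097 -0.0235 -0.9997] [-0.3019  0.5453  1.597  -0.0235  0.9832 -0.0899]
{'slide_mm': array([ 4.7,  0.4, -0.3]), 'tcp': array([ 0.5577, -0.1009,  0.0571]), 'jaw': -0.1989, 'xdown': array([ 0.0097, -0.0235, -0.9997]), 'j6': -0.09, 'op': 0.0375, 'F': array([-0.44,  0.9 ,  0.41]), 't': 30.25}
cap rim fit [ 0.5568 -0.1012] n 37 z 0.0869 expected zb 0.0847 resid 0.0002
top mean x range [ 0.55728098 -0.09340126] 0.11115375842242295
from tcp [ 0.5574 -0.1002]
```

The cap snapped in: it pulled -8 N at 8.4 mm, and the underside is now at about 4.7 mm. Pressing onto the seal.

Emit:
send_rows(
  motion=[
    {"hand": -1, "slide": [4, 0.3, 0], "spin": 0},
  ],
)

```text
time: 30.4
tool_pos: [0.558, -0.101, 0.0539]
tool_rot: [0.607, 1.545, -1.163]
contact_force: [-3.2, 0.4, 8.2]
opening: 0.0373
```

```bash
python3 -c "
from h import *
settle(4);plan([.5581,-.1008,.0524])
settle(4);plan([.5581,-.1008,.0524])"
```

```text
settled 30.6 [ 0.558 -0.101  0.054] [ 0.0103 -0.0237 -0.9997] [-0.3019  0.5494  1.5996 -0.0237  0.9759 -0.0897]
{'slide_mm': array([ 1.6,  0. , -0.3]), 'tcp': array([ 0.558, -0.101,  0.054]), 'jaw': -0.1989, 'xdown': array([ 0.0103, -0.0237, -0.9997]), 'j6': -0.09, 'op': 0.0373, 'F': array([-2.92,  0.75,  7.65]), 't': 30.6}
settled 30.8 [ 0.558  -0.101   0.0541] [ 0.0103 -0.0238 -0.9997] [-0.3018  0.5494  1.5996 -0.0237  0.9758 -0.0897]
{'slide_mm': array([ 1.7,  0. , -0.3]), 'tcp': array([ 0.558 , -0.101 ,  0.0541]), 'jaw': -0.1988, 'xdown': array([ 0.0103, -0.0238, -0.9997]), 'j6': -0.09, 'op': 0.0375, 'F': array([-1.4 ,  0.78,  8.16]), 't': 30.8}
```

Emit:
send_rows(
  motion=[
    {"hand": -1, "slide": [3, 0, 0], "spin": 0},
  ],
)

```text
time: 30.9
tool_pos: [0.5581, -0.101, 0.053]
tool_rot: [0.635, 1.544, -1.135]
contact_force: [-8.0, 3.0, 27.3]
opening: 0.037
```

```bash
python3 -c "
from h import *
settle(6);plan([.5581,-.1008,.0524])
s=observe();p=vision.read_camera('wrist');save(p,'w28');caprel(p,wfc(p,s),s)
q=vision.read_camera('side');cv2.imwrite('pics/side8c.png',cv2.resize(q['pixels'][130:240,270:390],(700,640),interpolation=cv2.INTER_CUBIC))
settle(3);plan([.5581,-.1008,.0524])"
```

```text
settled 31.2 [ 0.5581 -0.1011  0.0534] [ 0.0116 -0.0243 -0.9996] [-0.3018  0.5497  1.6013 -0.0239  0.9725 -0.0897]
{'slide_mm': array([ 1. , -0.1, -0.3]), 'tcp': array([ 0.5581, -0.1011,  0.0534]), 'jaw': -0.1987, 'xdown': array([ 0.0116, -0.0243, -0.9996]), 'j6': -0.09, 'op': 0.0373, 'F': array([-5.5 ,  2.56, 18.76]), 't': 31.2}
cap rim fit [ 0.5571 -0.1012] n 38 z 0.0831 expected zb 0.081 resid 0.0002
top mean x range [ 0.55770006 -0.09345403] 0.10757774854008455
from tcp [ 0.5578 -0.1004]
settled 31.45 [ 0.5581 -0.1011  0.0534] [ 0.0116 -0.0243 -0.9996] [-0.3018  0.5496  1.6013 -0.0239  0.9725 -0.0897]
{'slide_mm': array([ 1. , -0.1, -0.3]), 'tcp': array([ 0.5581, -0.1011,  0.0534]), 'jaw': -0.1987, 'xdown': array([ 0.0116, -0.0243, -0.9996]), 'j6': -0.09, 'op': 0.0374, 'F': array([-5.67,  1.79, 17.46]), 't': 31.45}
```

View pics/w28.png

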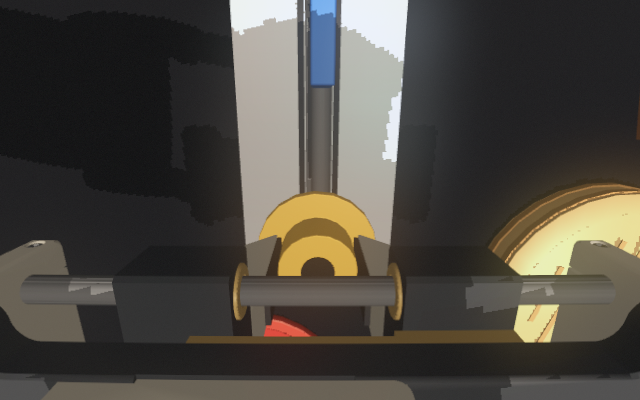

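View pics/side8c.png

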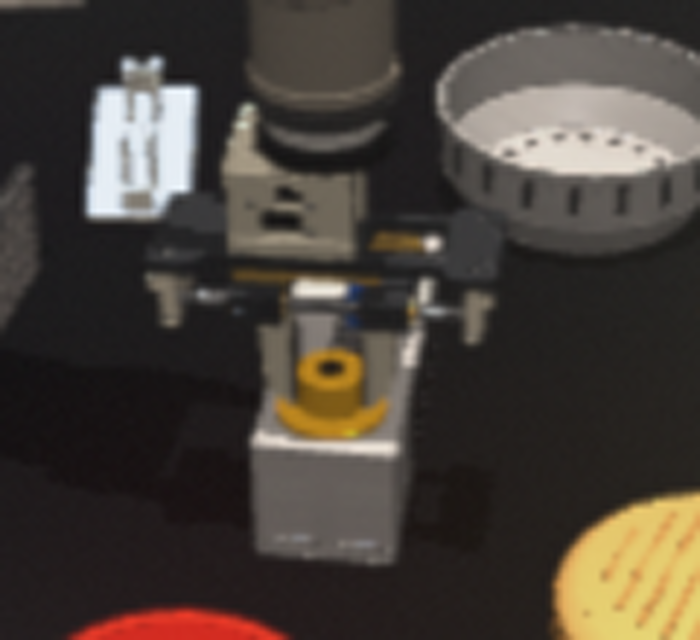

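The cap is fully down over the filter's end at (318,262), with a steady push of about 17 N. The filter is still home and the basket and lid haven't moved. Handing in.

```bash
python3 -c "
from h import *
s=observe();print(s['time'],s['contact_force'],s['tool_pos']);print(job.hand_in())"
```

```text
31.45 [-5.66743475  1.78675207 17.45717701] [ 0.5581265  -0.10105472  0.05343141]
the job is handed in; nothing more can be done
None
```

I moved the filter from the draining stand into the intake slot and pressed the yellow cap onto the stud until it clicked. I handed the job in at 31.45 s (limit 61 s) with the gripper still pushing the cap down. The hand-in reported no verdict.

**Last checks:**
- **Filter:** it touched bottom 66.1 mm below the slot's mouth. It was within about 1 mm of the slot's middle across and along, measured while it could still be seen clearly during the descent. Yaw matched the slot to about 0.001 rad.
- **Cap:** the force swung to -8 N with the underside about 8.4 mm above the box top, as the snap pulled it in. At the end the cap was within about 1 mm of the stud's axis. Its underside read about 1 mm above the box top.
- **Push:** the vertical force held steady at 17–19 N, with the grip still closed on the cap's body (37.4 mm).
- **Basket, lid and chopstick cup:** they looked unmoved in the views I took. I did not measure their positions, and the cup was not in the last picture.

**What failed or disagreed:**
- **Fingertips:** they end about 35 mm short of the reported tool point, according to all three cameras. My first grasp closed above the filter's tab because of this; I corrected for it and grasped again.
- **Tool tilt:** the tool drifted up to about 2° during moves. I brought it back before inserting the filter.
- **Small measurement gaps:** the wrist camera read heights about 1.5 mm low on known surfaces. The final cap height also works out about 0.5 mm below the seal's hard stop, which is within calibration error.

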